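Get the brass fitting out from behind the spray cans

TASK

First clear all three spray cans off the shelf tray and stand them upright on the green side mat, leaving the brass fitting behind them where it is; then stand the fitting upright in the middle of the black spot in the white tray. Only when it stands there, put every can back upright in the middle of the round mark of its own colour. Knock nothing over and leave the glass jar alone.

Things in the scene. Friction and masses are not known exactly. Their poses are not given: they have to be found in the camera images.
- can_red_center (a point): Centre (70 mm above its foot) of the red spray can: upright cylinder 50 mm in diameter all the way up, 140 mm tall, red cap, red body with a white band; about 0.3 kg; z axis up. Starts on the mark of its own colour. Grip it by the cap, about 48 mm above this point (22 mm below the top): gripped at mid-height, the gripper's body would hit its top.
- can_blue_center (a point): Centre (70 mm above its foot) of the blue spray can: upright cylinder 50 mm in diameter all the way up, 140 mm tall, blue cap, blue body with a white band; about 0.3 kg; z axis up. Starts on the mark of its own colour. Grip it by the cap, about 48 mm above this point (22 mm below the top): gripped at mid-height, the gripper's body would hit its top.
- can_yellow_center (a point): Centre (70 mm above its foot) of the yellow spray can: upright cylinder 50 mm in diameter all the way up, 140 mm tall, yellow cap, yellow body with a white band; about 0.3 kg; z axis up. Starts on the mark of its own colour. Grip it by the cap, about 48 mm above this point (22 mm below the top): gripped at mid-height, the gripper's body would hit its top.
- mark_red: Flat round red mark, 80 mm in diameter, 3 mm thick, fixed on the shelf tray: the place of the red can. Origin at the centre of its underside, 12 mm above the bench; a can's foot stands 3 mm above it. Marks are about 100 mm apart: one in front, two behind it to the left and right; colours swap. The grey shelf tray (190 x 270 mm) has white lips, 30 mm above the bench, left, right and far.
- mark_blue: Flat round blue mark, 80 mm in diameter, 3 mm thick, fixed on the shelf tray: the place of the blue can. Origin at the centre of its underside, 12 mm above the bench; a can's foot stands 3 mm above it. Marks are about 100 mm apart: one in front, two behind it to the left and right; colours swap. The grey shelf tray (190 x 270 mm) has white lips, 30 mm above the bench, left, right and far.
- mark_yellow: Flat round yellow mark, 80 mm in diameter, 3 mm thick, fixed on the shelf tray: the place of the yellow can. Origin at the centre of its underside, 12 mm above the bench; a can's foot stands 3 mm above it. Marks are about 100 mm apart: one in front, two behind it to the left and right; colours swap. The grey shelf tray (190 x 270 mm) has white lips, 30 mm above the bench, left, right and far.
- fitting_center (a point): Centre (25 mm above its foot) of the brass pipe fitting standing upright on the shelf tray, 12 mm above the bench, about 75 mm behind the front mark: 50 mm tall, foot 32 mm in diameter, hexagonal collar 36 mm across flats from 14 to 36 mm above the foot, 29 mm neck above; 0.2 kg. z axis up, x axis through a corner, y square to two flats. (A like one in grey steel is not wanted.)
- side_mat: Green flat mat beside the shelf tray, 320 mm along its own x axis, 130 mm along its y axis, 4 mm thick, fixed, on the bench to the left or right. Origin at the centre of its underside (bench height). The cans are parked on it, with room for all three in a row along x, 95 mm apart.
- tray_spot (a point): Centre of the top of the black round rubber spot (60 mm in diameter) in the middle of the square white tray, on the other side of the shelf tray from the mat. This point is 7 mm above the bench; the tray is fixed, 120 mm square outside, walls 4 mm thick, rising 16 mm above the bench. z axis up, x and y along its sides.
- jar_center (a point): Centre (half-way up) of a closed amber glass jar, about 60 mm in diameter and 85 mm tall, standing on the bench just beyond the far edge of the shelf tray. Bystander, to be left alone.

How it is judged:
By the outcome, as a careful person would: the job done as asked, in the order asked, and still so for the second after the job is handed in, with the robot touching nothing.
It also fails if it takes over 150 s, if anything falls off the work surface, if the arm or the gripper's body presses on something with over 40 N, if the wrist force passes 120 N, or if a joint passes its speed limit or range.

ROBOT

A 7-joint arm with a two-finger parallel gripper is mounted at the origin on the work surface. World frame = base frame: x ahead of the robot, y to its left, z up, the work surface at z = 0. Lengths are in m, angles in rad, forces in N, time in s.
With the tool pointing down it reaches from about 0.4 to 0.85 m from the base axis. Payload 4.5 kg.
Tool frame: the origin (TCP) lies at the very end of the fingers, on their centre line; the grasp point (between the pads) lies behind it (robot.hold_point_z is the z of the grasp point in the tool frame, in m); z points along the fingers, y is the direction in which the jaws open and shut (so a half turn about z gives the same grasp; the last joint's range is limited). The gripper opens to 88 mm and grips with 3 to 60 N. Pads are 18 mm wide; open, the fingers measure 123 mm over their backs; the gripper's body (75 mm by 187 mm) begins 45 mm behind the grasp point.
Start: joints at [-1.249, 0.689, -0.195, 1.565, 0.157, 0.902, -0.215], TCP at [0.177, 0.599, 0.239] pointing down, gripper open.
Joint ranges: [-3.01, 3.01], [-0.46, 2.08], [-1.47, 1.51], [0.13, 2.56], [-1, 4.14], [0.04, 2.09], [-2.66, 2.66]. Speed limits (rad/s): [2.57, 2.57, 3.14, 3.14, 3.14, 3.14, 3.14].

INTERFACE

Orientations are given as [roll, pitch, yaw] about the fixed x, y, z axes, in that order (R = Rz(yaw) Ry(pitch) Rx(roll)).
In Python, from rig import robot gives the robot as it stands. The module is installed in compiled form; this text tells all that it offers.
- The arm moves only by the tool servo_tool, never from a script. Its arguments are lists of equal length, an entry for each row: "xyz": the shift along the world's x, y, z in mm, a list of three; "twist": the turn about the world's z in rad. In form: {"xyz": [[dx, dy, dz], ...], "twist": [twist, ...]}. A call has exactly 10 rows; each row shifts and turns the commanded pose from where the row before left it; what a row does not reach is not made up. A row lasts 1/10 s, in which the tool goes at most 50 mm and 8.59 degrees, less where a joint would pass 70% of its speed; a pose out of reach is approached as far as the arm can. A call with a gripper value outside its range is refused whole. "gripper" is the opening, from -1 (shut) to 1 (fully open), set as the call begins (left out, the last holds). The fingers move at their own pace and stop on an object; "squeeze" is the grip in N (left out, the last holds). Time passes only in rows, so rows that do not move let the fingers close, or fill a call up. It gives the time, the measured TCP pose, the force and the opening at its end, in the units of the state.
- robot.state(): the state, without advancing time (a new reading comes with each control period).
- robot.capture(name): name is "scene" or "top" or "wrist"; returns a dict with "color" (384x512x3 uint8, blue, green, red), "fx", "fy", "cx", "cy" (pixels), "dist_coeffs" ([k1, k2, p1, p2, k3] as OpenCV has them; the pictures are not rectified), "world_from_camera" (4x4, takes a point from camera to world coordinates). Camera axes: x right, y down, z forward; pixel columns grow to the right and rows downward; lengths in m; the calibration is good to about 2 mm. A picture is of the moment at which its call begins. There is no depth.
- robot.hand_in(): hands the job in, once; it reports no verdict.
Trained networks look in a picture, given as the dict that the camera call returned (one of the last four; its "shot" number tells which), for a name from the list of things; names that differ only in an ending like _2 or _b are one class to them, and where a whole thing is asked for, a point or a joint stands for the part that bears it (a point fixed in the world has none). Each returns a list of dicts, best first, with "score" (0 to 1); they miss things now and then, are a little off and sometimes report something else, mostly with a low value. They report only what shows in the picture. A call takes as long as a camera call.
- robot.search_frame(picture, name): "location" ([column, row] in pixels, amid what is visible of it).
- robot.tip_of(picture, name): "location" ([column, row] in pixels: a listed point, or the origin of a listed thing).
The state is a dict: "clock": time; "joints": joint angles; "dq": joint speeds; "joint_efforts": joint torques, N m; "tool_pos": TCP position; "ee_rot": TCP orientation; "ft_force": force on the tool from outside, world axes, zero at the start; "ft_torque": the same for the moment, N m; "gripper_width": finger opening in m.
Only numpy, scipy, OpenCV 4.12 (cv2) and the standard library are available. Lean on these libraries where they do the work, as an engineer would, in place of code of your own. Each camera call takes 0.05 s, during which the arm holds its last target.

## Working session

There is one attempt and no reset: what is moved stays moved. The work goes in short steps, Python scripts to look and compute and a tool call to move; the robot and the scene stay as the last step left them, time stands still between calls to the robot, and variables do not carry over. Pictures are saved under pics/ and viewed, and the job is handed in when it is done.

Besides the shell and the picture viewer there is one more tool, called after ">>>" by a JSON object that holds its "api" and its "payload". servo_tool: Moves the arm, as the interface text tells. Its arguments: {"type":"object","properties":{"xyz":{"type":"array","items":{"type":"array","items":{"type":"number"}}},"twist":{"type":"array","items":{"type":"number"}},"gripper":{"type":"number"},"squeeze":{"type":"number"}},"required":["xyz","twist"]}

```bash
mkdir -p pics; ls; cat > h.py <<'E'
import numpy as np, cv2
from rig import robot
def ray(p,uv):
    K=np.array([[p['fx'],0,p['cx']],[0,p['fy'],p['cy']],[0,0,1.]])
    n=cv2.undistortPoints(np.array([[uv]],float),K,np.array(p['dist_coeffs'],float))[0,0]
    T=np.array(p['world_from_camera']); d=T[:3,:3]@np.array([n[0],n[1],1]); return T[:3,3],d
def atz(p,uv,z):
    o,d=ray(p,uv); return o+d*(z-o[2])/d[2]
def proj(p,X):
    K=np.array([[p['fx'],0,p['cx']],[0,p['fy'],p['cy']],[0,0,1.]])
    T=np.linalg.inv(np.array(p['world_from_camera']))
    r,_=cv2.Rodrigues(T[:3,:3]); return cv2.projectPoints(np.array([X],float),r,T[:3,3],K,np.array(p['dist_coeffs'],float))[0][0,0]
def find(p,zs):
    for n,z in zs.items():
        for f in (robot.tip_of,robot.search_frame):
            r=f(p,n)
            for d in r[:3]:
                print(n,f.__name__,round(d['score'],2),np.round(d['location'],1),np.round(atz(p,d['location'],z),4) )
Z={'can_red_center':.085,'can_blue_center':.085,'can_yellow_center':.085,'mark_red':.012,'mark_blue':.012,'mark_yellow':.012,'fitting_center':.037,'side_mat':0,'tray_spot':.007,'jar_center':.0425}
def st():
    s=robot.state(); print({k:np.round(s[k],4) for k in ('clock','joints','tool_pos','ee_rot','ft_force','gripper_width')})
E
python3 - <<'E'
from h import *
print(robot.hold_point_z); st()
for n in ('top','scene'):
    p=robot.capture(n); cv2.imwrite(f'pics/{n}0.png',p['color']); print(n,np.round(p['world_from_camera'],3).tolist(),p['fx']); find(p,Z)
p=robot.capture('wrist'); cv2.imwrite('pics/wrist0.png',p['color']);
E
```

```text
pics
-0.0187
{'clock': np.float64(0.0), 'joints': array([-1.2492,  0.69  , -0.1945,  1.5663,  0.1573,  0.9025, -0.2151]), 'tool_pos': array([0.1773, 0.5987, 0.2379]), 'ee_rot': array([-3.1398e+00,  1.0000e-04,  2.8539e+00]), 'ft_force': array([-0.6025, -0.1047,  0.9951]), 'gripper_width': np.float64(0.088)}
top [[-0.0, -0.993, 0.119, 0.445], [-1.0, -0.0, -0.004, -0.003], [0.004, -0.119, -0.993, 1.192], [0.0, 0.0, 0.0, 1.0]] 430.5214175410622
can_red_center call 0.94 [307.1 200. ] [ 0.574  -0.1199  0.085 ]
can_red_center call 0.79 [308.2 197.5] [ 0.5805 -0.1228  0.085 ]
can_red_center call 0.49 [143.3 219.5] [0.5234 0.3018 0.085 ]
can_blue_center call 0.93 [241.3 198.1] [0.5789 0.0504 0.085 ]
can_blue_center call 0.78 [238.7 199.7] [0.5747 0.0571 0.085 ]
can_blue_center call 0.58 [241.3 158. ] [0.6846 0.0511 0.085 ]
can_yellow_center call 0.81 [271.6 220.7] [ 0.5203 -0.0279  0.085 ]
can_yellow_center call 0.72 [306.1 198.8] [ 0.5771 -0.1174  0.085 ]
can_yellow_center call 0.89 [274.1 219.1] [ 0.5244 -0.0343  0.085 ]
can_yellow_center call 0.7 [297.5 205.6] [ 0.5594 -0.0949  0.085 ]
ma
[... 2214 characters left out ...]
0.21 [225.9 176.7] [0.4163 0.1161 0.012 ]
mark_blue call 0.53 [257.1 198.2] [0.5496 0.0735 0.012 ]
mark_blue call 0.52 [264.4 202.8] [0.5767 0.0662 0.012 ]
mark_yellow call 0.62 [225.9 216.8] [ 0.5251 -0.0358  0.012 ]
mark_yellow call 0.55 [236.8 219.7] [ 0.5546 -0.0307  0.012 ]
fitting_center call 0.79 [253.4 219.4] [ 0.6049 -0.0336  0.037 ]
fitting_center call 0.87 [251.2 218. ] [ 0.5977 -0.032   0.037 ]
side_mat call 0.72 [145.4 287.7] [ 0.5112 -0.3028  0.    ]
side_mat call 0.87 [153.8 289.8] [ 0.5297 -0.2972  0.    ]
tray_spot call 0.97 [294.2 158.4] [0.5329 0.3277 0.007 ]
jar_center call 0.81 [309.6 210.7] [0.7062 0.0615 0.0425]
jar_center call 0.68 [312.2 212.8] [0.715  0.0573 0.0425]
```

```bash
python3 - <<'E'
import cv2
a=cv2.imread('pics/top0.png')[120:280,110:430]; cv2.imwrite('pics/top0z.png',cv2.resize(a,None,fx=2.5,fy=2.5,interpolation=cv2.INTER_CUBIC))
a=cv2.imread('pics/scene0.png')[120:340,80:380]; cv2.imwrite('pics/scene0z.png',cv2.resize(a,None,fx=2.6,fy=2.6,interpolation=cv2.INTER_CUBIC))
E
```

```text
(no output)
```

View pics/top0z.png

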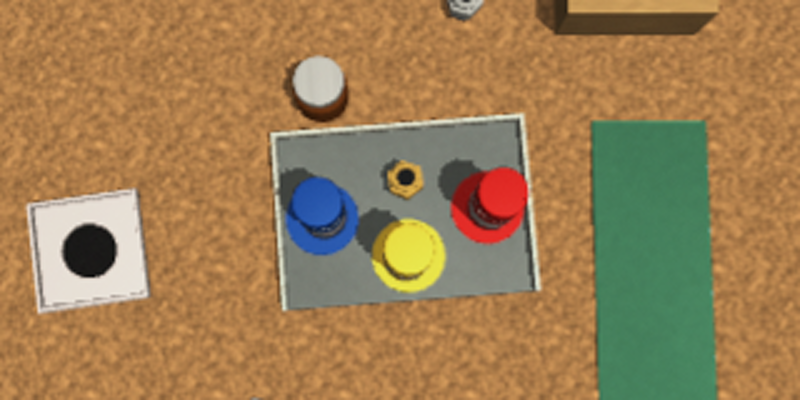

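View pics/scene0z.png

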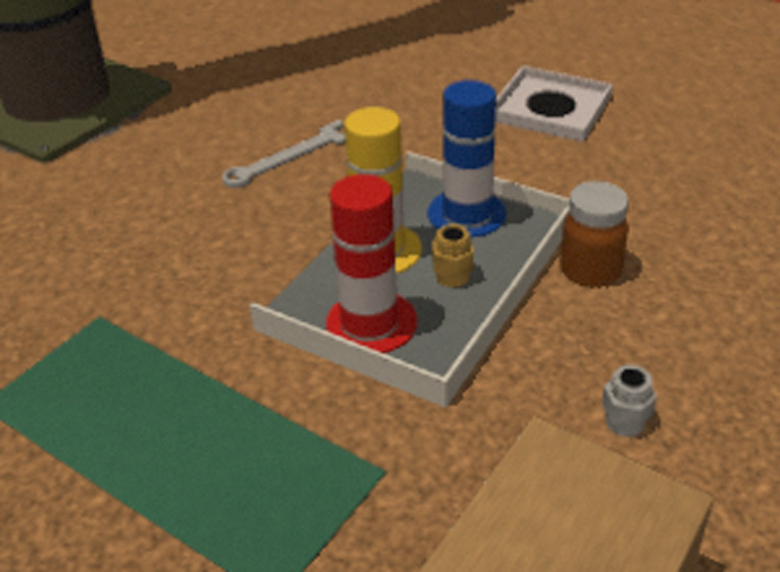

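View pics/wrist0.png

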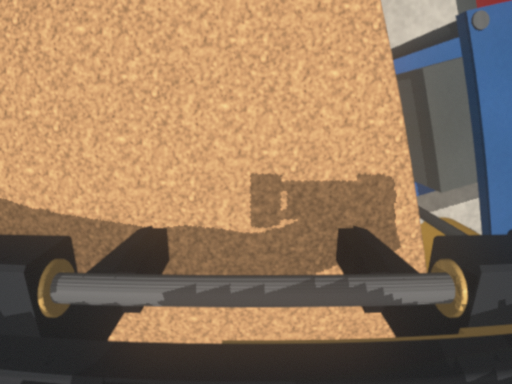

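The top view shows blue can at left, yellow front, red right, with the brass fitting at about (272,191) in the full image. The white tray is left, the green mat right, and there is a wooden box beyond the mat and a grey decoy far off. Next I'll fit shapes for sub-pixel positions.

```bash
cat > fit.py <<'E'
from h import *
from scipy.optimize import minimize
def mask(img,c):
    h=cv2.cvtColor(img,cv2.COLOR_BGR2HSV); H,S,V=[h[...,i].astype(int) for i in range(3)]
    if c=='red': m=((H<6)|(H>172))&(S>180)&(V>60)
    if c=='blue': m=(H>100)&(H<130)&(S>140)&(V>40)
    if c=='yellow': m=(H>22)&(H<35)&(S>150)&(V>70)
    if c=='green': m=(H>50)&(H<90)&(S>80)
    m=m.astype(np.uint8); n,l,s,_=cv2.connectedComponentsWithStats(m); return m if n<2 else (l==1+np.argmax(s[1:,4])).astype(np.uint8)
a=np.linspace(0,2*np.pi,60)
def circ(p,x,y,r,z): return np.array([proj(p,[x+r*np.cos(t),y+r*np.sin(t),z]) for t in a])
SS=8
def poly(shape,off,pts):
    im=np.zeros((shape[0]*SS,shape[1]*SS),np.uint8); q=np.round(((pts-off+.5)*SS)*16).astype(np.int32)
    cv2.fillPoly(im,[cv2.convexHull(q)],255,shift=4); return cv2.resize(im,(shape[1],shape[0]),interpolation=cv2.INTER_AREA)/255.
def fitcan(p,c,x0,z0=.015,mark=True):
    img=p['color']; m=mask(img,c)
    u=proj(p,[x0[0],x0[1],z0+.05]); off=np.floor(u-40).astype(int); sh=(80,80)
    M=m[off[1]:off[1]+80,off[0]:off[0]+80].astype(float)
    h=cv2.cvtColor(img,cv2.COLOR_BGR2HSV)[off[1]:off[1]+80,off[0]:off[0]+80]
    def cost(v):
        cyl=poly(sh,off,np.vstack([circ(p,v[0],v[1],.025,z0),circ(p,v[0],v[1],.025,z0+.14)]))
        low=poly(sh,off,np.vstack([circ(p,v[0],v[1],.025,z0),circ(p,v[0],v[1],.025,z0+.12)]))
        top=poly(sh,off,circ(p,v[0],v[1],.025,z0+.14))
        mk=poly(sh,off,circ(p,v[2],v[3],.04,.015)) if mark else 0
        mod=np.maximum(cyl,mk); care=np.where((low>0)&(top<1),0.,1.) if True else 1
        return (care*(mod-M)**2).sum()
    v0=list(x0)+(list(x0) if mark else [])
    r=minimize(cost,v0,method='Nelder-Mead',options=dict(initial_simplex=np.array([v0]+[np.array(v0)+.006*np.eye(len(v0))[i] for i in range(len(v0))]),xatol=1e-4,fatol=1e-2,maxiter=250))
    return r.x,r.fun
E
python3 - <<'E'
from fit import *
p=robot.capture('top')
for c,x in dict(red=(.573,-.119),blue=(.575,.055),yellow=(.518,-.032)).items():
    v,f=fitcan(p,c,x); print(c,np.round(v,4),round(f,1))
img=p['color']; g=mask(img,'green'); cn=max(cv2.findContours(g,0,1)[0],key=len)
w=np.array([atz(p,q[0].astype(float),.004)[:2] for q in cn]); r=cv2.minAreaRect((w*1000).astype(np.float32)); print('mat',r,np.round(cv2.boxPoints(r)))
d=(img.max(2)<50).astype(np.uint8)[190:250,115:175]; n,l,s,c=cv2.connectedComponentsWithStats(d)
i=1+np.argmax(s[1:,4]); u=c[i]+[115,190]; print('spot',s[i],u,atz(p,u,.007))
p=robot.capture('scene')
for c,x in dict(red=(.573,-.119),blue=(.575,.055)).items():
    v,f=fitcan(p,c,x); print('scene',c,np.round(v,4),round(f,1))
E
```

```text
red [ 0.5736 -0.1204  0.5763 -0.1211] 17.5
blue [0.5646 0.0589 0.5632 0.0617] 13.2
yellow [ 0.5205 -0.0286  0.5227 -0.0335] 50.5
mat ((513.8096923828125, -303.727294921875), (315.116455078125, 127.75077819824219), 0.3877856135368347) [[ 356. -241.]
 [ 357. -369.]
 [ 672. -367.]
 [ 671. -239.]]
spot [ 21  20  20  21 330] [145.55454545 219.96969697] [0.5276271  0.31702042 0.007     ]
scene red [ 0.4889 -0.0908  0.332   0.0912] 0.0
scene blue [0.5677 0.054  0.5007 0.1608] 45.0
```

>>> {"api": "servo_tool", "payload": {"xyz": [[20,-36,6],[20,-36,6],[20,-36,6],[20,-36,6],[20,-36,6],[20,-36,6],[20,-36,6],[20,-36,6],[20,-36,6],[20,-36,6]], "twist": [0.014,0.014,0.014,0.014,0.014,0.014,0.014,0.014,0.014,0.014], "gripper": 1, "squeeze": 25}}

```text
clock: 3.25
tool_pos: [0.3781, 0.2379, 0.2992]
ee_rot: [3.141, 0.001, 2.995]
ft_force: [0.6, 0.5, -0.5]
gripper_width: 0.0881
```

>>> {"api": "servo_tool", "payload": {"xyz": [[20,-36,0],[20,-36,0],[20,-36,0],[20,-36,0],[20,-36,0],[20,-36,0],[20,-36,0],[20,-36,0],[20,-36,0],[20,-36,0]], "twist": [0.014,0.014,0.014,0.014,0.014,0.014,0.014,0.014,0.014,0.014]}}

```text
clock: 4.25
tool_pos: [0.578, -0.1224, 0.2989]
ee_rot: [3.141, 0.0, 3.134]
ft_force: [0.3, -0.2, -0.0]
gripper_width: 0.0882
```

```bash
python3 - <<'E'
from h import *
st(); p=robot.capture('wrist'); cv2.imwrite('pics/wrist1.png',p['color']); print(np.round(p['world_from_camera'],3).tolist(),p['fx'])
find(p,{k:Z[k] for k in ('can_red_center','can_blue_center','can_yellow_center','mark_red','mark_blue','mark_yellow','fitting_center')})
E
```

```text
{'clock': np.float64(4.25), 'joints': array([ 0.2909,  0.5816, -0.2748,  1.5932,  0.179 ,  0.9913,  1.5242]), 'tool_pos': array([ 0.578 , -0.1224,  0.2989]), 'ee_rot': array([3.1415e+00, 3.0000e-04, 3.1342e+00]), 'ft_force': array([ 0.2964, -0.2398, -0.0286]), 'gripper_width': np.float64(0.0882)}
[[0.009, 0.966, 0.26, 0.511], [1.0, -0.009, -0.001, -0.122], [0.001, 0.26, -0.966, 0.443], [0.0, 0.0, 0.0, 1.0]] 305.41136402677716
can_red_center call 0.57 [251.4 167.4] [ 0.5754 -0.1234  0.085 ]
can_red_center call 0.72 [250.7 173.5] [ 0.5828 -0.1243  0.085 ]
can_red_center call 0.64 [302.5 124.2] [ 0.5254 -0.0641  0.085 ]
can_blue_center call 0.62 [401.1 159.4] [0.5666 0.0568 0.085 ]
can_blue_center call 0.59 [409.6 162.2] [0.57   0.0679 0.085 ]
can_yellow_center call 0.89 [331.9 119.7] [ 0.5204 -0.0302  0.085 ]
can_yellow_center call 0.78 [340.6 123.4] [ 0.5245 -0.0199  0.085 ]
mark_red call 0.83 [260.3 140.7] [ 0.5507 -0.1108  0.012 ]
mark_yellow call 0.96 [317.9 121.1] [ 0.5241 -0.031   0.012 ]
mark_yellow call 0.84 [303.8 121.9] [ 0.5252 -0.0506  0.012 ]
mark_yellow call 0.72 [262.2 141.2] [ 0.5514 -0.1082  0.012 ]
mark_yellow call 0.34 [341.4 122.7] [0.5263 0.0021 0.012 ]
fitting_center call 0.57 [320.5 180. ] [ 0.6021 -0.0293  0.037 ]
fitting_center call 0.75 [322.2 180.7] [ 0.6031 -0.0269  0.037 ]
```

View pics/wrist1.png

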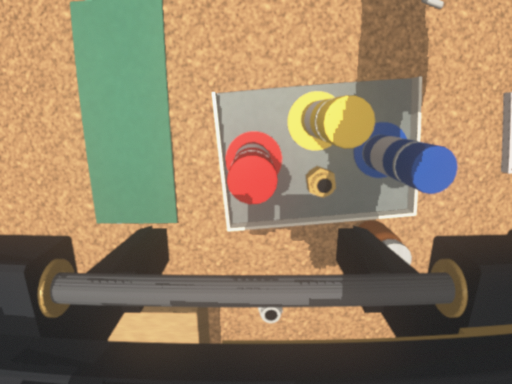

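Wrist view: red cap about (252,175), yellow (349,121), blue (430,168), fitting (321,181), and marks partly visible. I'll fit shapes in this image as well.

```bash
sed -i 's/np.floor(u-40)/np.floor(u-80)/; s/sh=(80,80)/sh=(160,160)/; s/+80/+160/g; s/^SS=8/SS=4/' fit.py; python3 - <<'E'
from fit import *
p=robot.capture('wrist')
for c,x in dict(red=(.574,-.122),blue=(.565,.057),yellow=(.521,-.031)).items():
    v,f=fitcan(p,c,x); print(c,np.round(v,4),round(f,1))
E
```

```text
red [ 0.6302 -0.2646  0.67   -0.3211] 0.0
blue [0.5666 0.059  0.5921 0.1406] 517.0
yellow [ 0.5265 -0.053   0.5329 -0.0247] 2359.5
```

```bash
python3 - <<'E'
import re
s=open('fit.py').read()
s=s.replace("m=m.astype(np.uint8); n,l","m=m.astype(np.uint8)\n    if c!='green': return m\n    n,l")
s=s.replace("(S>180)&(V>60)","(S>200)&(V>60)")
open('fit.py','w').write(s)
E
python3 - <<'E'
from fit import *
p=robot.capture('wrist'); img=p['color']
h=cv2.cvtColor(img,cv2.COLOR_BGR2HSV); print(h[178,252],h[145,240],h[120,350],h[120,297],h[168,430],h[150,365],h[60,250])
for c in ('red','blue','yellow'): print(c,mask(img,c).sum())
out=np.zeros((384,512,3),np.uint8)
out[...,2]=mask(img,'red')*255; out[...,0]=mask(img,'blue')*255;out[...,1]=mask(img,'yellow')*255; cv2.imwrite('pics/m1.png',out)
for c,x in dict(red=(.574,-.122),blue=(.565,.057),yellow=(.521,-.031)).items():
    print(proj(p,[x[0],x[1],.085]))
    v,f=fitcan(p,c,x); print(c,np.round(v,4),round(f,1))
E
```

```text
[  1 172 241] [  2 165 223] [ 22 154 196] [ 29 127 245] [111 151 191] [116  68  83] [ 15 120 216]
red 0
blue 1410
yellow 60
[251.08927295 166.81938138]
red [ 0.6212 -0.2346  0.6619 -0.2897] 0.0
[399.97011198 158.63769402]
blue [0.5674 0.0568 0.5929 0.1353] 536.6
[329.66432758 120.87959682]
yellow [ 0.5266 -0.053   0.534  -0.0239] 2317.7
```

View pics/m1.png

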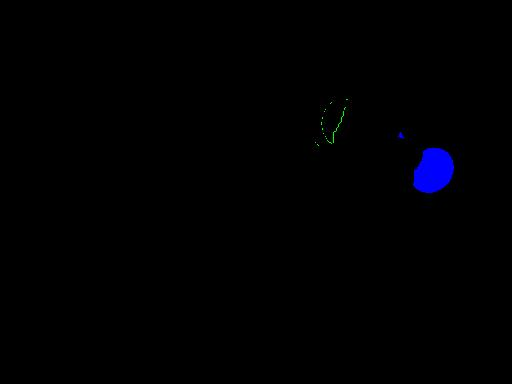

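```bash
sed -i "s/(S>200)&(V>60)/(S>125)\&(V>60)/; s/(S>140)&(V>40)/(S>55)\&(V>30)/; s/(H>22)&(H<35)&(S>150)&(V>70)/(H>19)\&(H<35)\&(S>95)\&(V>60)/" fit.py; python3 - <<'E'
from fit import *
p=robot.capture('wrist'); img=p['color']
out=np.zeros((384,512,3),np.uint8)
out[...,2]=mask(img,'red')*255; out[...,0]=mask(img,'blue')*255;out[...,1]=mask(img,'yellow')*255; cv2.imwrite('pics/m1.png',out)
for c,x in dict(red=(.574,-.122),blue=(.565,.057),yellow=(.521,-.031)).items():
    v,f=fitcan(p,c,x); print(c,np.round(v,4),round(f,1))
E
```

```text
red [ 0.5738 -0.1228  0.5773 -0.121 ] 41.6
blue [0.565  0.0551 0.5649 0.0618] 241.7
yellow [ 0.5202 -0.0331  0.5238 -0.0339] 166.9
```

View pics/m1.png

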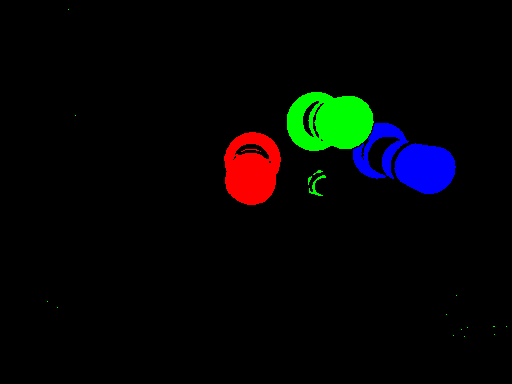

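>>> {"api": "servo_tool", "payload": {"xyz": [[-2,0,-25],[-2,0,-25],[0,0,-25],[0,0,-25],[0,0,-25],[0,0,-25],[0,0,-20],[0,0,-15],[0,0,0],[0,0,0]], "twist": [0,0,0,0,0,0,0,0,0,0]}}

```text
clock: 6.15
tool_pos: [0.5736, -0.1207, 0.1139]
ee_rot: [3.141, 0.0, 3.134]
ft_force: [0.3, 0.1, 0.9]
gripper_width: 0.0877
```

>>> {"api": "servo_tool", "payload": {"xyz": [[0,0,0],[0,0,0],[0,0,0],[0,0,0],[0,0,0],[0,0,0],[0,0,0],[0,0,0],[0,0,0],[0,0,0]], "twist": [0,0,0,0,0,0,0,0,0,0], "gripper": -1, "squeeze": 25}}

```text
clock: 7.15
tool_pos: [0.5736, -0.121, 0.114]
ee_rot: [-3.141, 0.0, 3.134]
ft_force: [-0.4, -2.1, 2.7]
gripper_width: 0.0494
```

>>> {"api": "servo_tool", "payload": {"xyz": [[0,0,10],[0,0,20],[0,0,25],[0,0,15],[5,-30,0],[10,-40,0],[10,-40,0],[10,-40,0],[0,-33,0],[0,0,0]], "twist": [0,0,0,0,0,0,0,0,0,0]}}

```text
clock: 8.15
tool_pos: [0.6059, -0.3112, 0.1828]
ee_rot: [-3.137, -0.003, 3.125]
ft_force: [-1.3, -0.2, -3.8]
gripper_width: 0.0496
```

```bash
python3 - <<'E'
from h import *
st(); p=robot.capture('scene'); cv2.imwrite('pics/s2.png',p['color'])
E
```

```text
{'clock': np.float64(8.15), 'joints': array([ 0.5362,  0.8343, -0.2631,  1.4284,  0.2526,  0.9128,  1.7551]), 'tool_pos': array([ 0.6059, -0.3112,  0.1828]), 'ee_rot': array([-3.1370e+00, -2.5000e-03,  3.1254e+00]), 'ft_force': array([-1.3459, -0.1632, -3.7674]), 'gripper_width': np.float64(0.0496)}
```

View pics/s2.png

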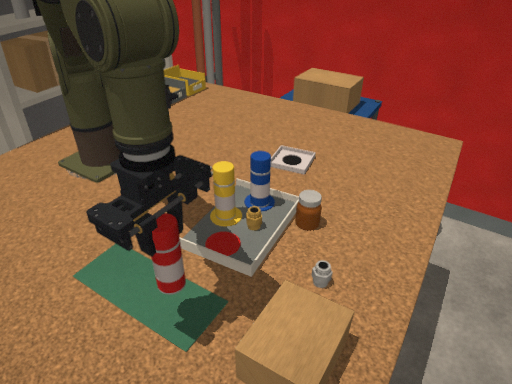

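>>> {"api": "servo_tool", "payload": {"xyz": [[0,0,-20],[0,0,-20],[0,0,-18],[0,0,-10],[0,0,-6],[0,0,-4],[0,0,-3],[0,0,0],[0,0,0],[0,0,0]], "twist": [0,0,0,0,0,0,0,0,0,0]}}

```text
clock: 9.2
tool_pos: [0.6085, -0.3039, 0.1032]
ee_rot: [-3.141, 0.0, 3.134]
ft_force: [0.1, -0.1, -2.7]
gripper_width: 0.0495
```

>>> {"api": "servo_tool", "payload": {"xyz": [[0,0,0],[0,0,0],[0,0,0],[0,0,0],[0,0,0],[0,0,0],[0,0,20],[0,0,25],[0,0,25],[0,0,25]], "twist": [0,0,0,0,0,0,0,0,0,0], "gripper": 1}}

```text
clock: 10.2
tool_pos: [0.6082, -0.3036, 0.1987]
ee_rot: [3.141, -0.0, 3.134]
ft_force: [-0.8, -1.3, 0.1]
gripper_width: 0.0878
```

>>> {"api": "servo_tool", "payload": {"xyz": [[-11,34,0],[-11,34,0],[-11,34,0],[-11,34,0],[-11,34,0],[-11,34,0],[-11,34,0],[-11,35,0],[0,0,0],[0,0,0]], "twist": [0,0,0,0,0,0,0,0,0,0]}}

```text
clock: 11.2
tool_pos: [0.5205, -0.0301, 0.198]
ee_rot: [-3.141, 0.001, 3.136]
ft_force: [0.5, 0.0, -0.1]
gripper_width: 0.088
```

>>> {"api": "servo_tool", "payload": {"xyz": [[0,0,0],[0,0,-15],[0,0,-20],[0,0,-20],[0,0,-15],[0,0,-10],[0,0,-5],[0,0,0],[0,0,0],[0,0,0]], "twist": [0,0,0,0,0,0,0,0,0,0]}}

```text
clock: 12.2
tool_pos: [0.5209, -0.0308, 0.1134]
ee_rot: [3.142, 0.001, 3.134]
ft_force: [-0.5, 0.3, 0.0]
gripper_width: 0.088
```

>>> {"api": "servo_tool", "payload": {"xyz": [[0,0,0],[0,0,0],[0,0,0],[0,0,0],[0,0,0],[0,0,0],[0,0,0],[0,0,0],[0,0,0],[0,0,0]], "twist": [0,0,0,0,0,0,0,0,0,0], "gripper": -1}}

```text
clock: 13.2
tool_pos: [0.5204, -0.0307, 0.1128]
ee_rot: [3.142, 0.0, 3.134]
ft_force: [-0.1, -0.2, 0.8]
gripper_width: 0.0495
```

>>> {"api": "servo_tool", "payload": {"xyz": [[0,0,10],[0,0,20],[0,0,25],[0,0,15],[-10,-25,0],[-15,-40,0],[-15,-40,0],[-15,-40,0],[-15,-40,0],[-15,-40,0]], "twist": [0,0,0,0,0,0,0,0,0,0]}}

```text
clock: 14.2
tool_pos: [0.4344, -0.2571, 0.1832]
ee_rot: [3.141, -0.0, 3.134]
ft_force: [0.3, -0.1, -1.5]
gripper_width: 0.0492
```

>>> {"api": "servo_tool", "payload": {"xyz": [[-10,-25,0],[-6,-23,0],[0,0,0],[0,0,-15],[0,0,-20],[0,0,-20],[0,0,-12],[0,0,-6],[0,0,-4],[0,0,-2]], "twist": [0,0,0,0,0,0,0,0,0,0]}}

```text
clock: 15.2
tool_pos: [0.4197, -0.3036, 0.1039]
ee_rot: [-3.141, 0.001, 3.134]
ft_force: [-0.6, 0.8, -2.1]
gripper_width: 0.0495
```

>>> {"api": "servo_tool", "payload": {"xyz": [[0,0,0],[0,0,-1],[0,0,0],[0,0,0],[0,0,0],[0,0,0],[0,0,0],[0,0,0],[0,0,0],[0,0,0]], "twist": [0,0,0,0,0,0,0,0,0,0]}}

```text
clock: 16.2
tool_pos: [0.4194, -0.3037, 0.1027]
ee_rot: [3.141, -0.0, 3.134]
ft_force: [-0.1, -0.1, -2.8]
gripper_width: 0.0496
```

>>> {"api": "servo_tool", "payload": {"xyz": [[0,0,0],[0,0,0],[0,0,0],[0,0,0],[0,0,0],[0,0,0],[0,0,20],[0,0,25],[0,0,25],[0,0,26]], "twist": [0,0,0,0,0,0,0,0,0,0], "gripper": 1}}

```text
clock: 17.2
tool_pos: [0.4191, -0.3035, 0.1996]
ee_rot: [3.141, -0.001, 3.134]
ft_force: [0.5, -0.8, -0.2]
gripper_width: 0.0885
```

>>> {"api": "servo_tool", "payload": {"xyz": [[10,30,0],[16,40,0],[16,40,0],[16,40,0],[16,40,0],[16,40,0],[16,40,0],[16,40,0],[16,30,0],[8,21,0]], "twist": [0,0,0,0,0,0,0,0,0,0]}}

```text
clock: 18.2
tool_pos: [0.5664, 0.0608, 0.1988]
ee_rot: [3.14, 0.001, 3.137]
ft_force: [-0.4, -1.0, -0.2]
gripper_width: 0.0883
```

>>> {"api": "servo_tool", "payload": {"xyz": [[0,0,0],[0,0,0],[0,0,-15],[0,0,-20],[0,0,-20],[0,0,-15],[0,0,-10],[0,0,-5],[0,0,0],[0,0,0]], "twist": [0,0,0,0,0,0,0,0,0,0]}}

```text
clock: 19.2
tool_pos: [0.5657, 0.057, 0.1143]
ee_rot: [3.142, 0.001, 3.133]
ft_force: [-0.6, 0.1, 0.2]
gripper_width: 0.088
```

>>> {"api": "servo_tool", "payload": {"xyz": [[0,0,0],[0,0,0],[0,0,0],[0,0,0],[0,0,0],[0,0,0],[0,0,0],[0,0,0],[0,0,0],[0,0,0]], "twist": [0,0,0,0,0,0,0,0,0,0], "gripper": -1}}

```text
clock: 20.2
tool_pos: [0.5655, 0.0577, 0.1138]
ee_rot: [3.141, 0.0, 3.134]
ft_force: [-0.4, 1.6, 0.8]
gripper_width: 0.0493
```

>>> {"api": "servo_tool", "payload": {"xyz": [[0,0,10],[0,0,20],[0,0,25],[0,0,20],[-5,-25,0],[-6,-40,0],[-6,-40,0],[-6,-40,0],[-6,-40,0],[-6,-40,0]], "twist": [0,0,0,0,0,0,0,0,0,0]}}

```text
clock: 21.2
tool_pos: [0.529, -0.1699, 0.1888]
ee_rot: [-3.141, -0.002, 3.133]
ft_force: [1.7, -0.1, -2.5]
gripper_width: 0.0496
```

>>> {"api": "servo_tool", "payload": {"xyz": [[-6,-40,0],[-6,-40,0],[-4,-35,0],[0,-15,0],[0,-6,0],[0,0,0],[0,0,0],[0,0,-15],[0,0,-20],[0,0,-20]], "twist": [0,0,0,0,0,0,0,0,0,0]}}

```text
clock: 22.2
tool_pos: [0.5154, -0.3013, 0.1336]
ee_rot: [3.141, 0.001, 3.137]
ft_force: [-0.0, -0.1, -2.6]
gripper_width: 0.0492
```

>>> {"api": "servo_tool", "payload": {"xyz": [[0,0,-12],[0,0,-8],[0,0,-6],[0,0,-4],[0,0,0],[0,0,0],[0,0,0],[0,0,0],[0,0,0],[0,0,0]], "twist": [0,0,0,0,0,0,0,0,0,0]}}

```text
clock: 23.2
tool_pos: [0.5144, -0.3037, 0.1039]
ee_rot: [-3.142, 0.0, 3.134]
ft_force: [0.1, -0.0, -3.0]
gripper_width: 0.0494
```

Foot about 1 mm above the mat. I'll release, rise, and go look at the fitting from above.

>>> {"api": "servo_tool", "payload": {"xyz": [[0,0,-1],[0,0,0],[0,0,0],[0,0,0],[0,0,0],[0,0,0],[0,0,20],[0,0,25],[0,0,25],[0,0,26]], "twist": [0,0,0,0,0,0,0,0,0,0], "gripper": 1}}

```text
clock: 24.2
tool_pos: [0.5142, -0.3035, 0.1996]
ee_rot: [3.141, -0.0, 3.134]
ft_force: [0.2, -0.6, 0.3]
gripper_width: 0.088
```

>>> {"api": "servo_tool", "payload": {"xyz": [[8,27,0],[8,27,0],[8,27,0],[8,27,0],[8,27,0],[8,27,0],[8,27,0],[8,27,0],[8,27,0],[14,28,0]], "twist": [0,0,0,0,0,0,0,0,0,0]}}

```text
clock: 25.2
tool_pos: [0.5999, -0.0319, 0.1987]
ee_rot: [-3.141, -0.001, 3.134]
ft_force: [0.0, 0.6, 0.4]
gripper_width: 0.088
```

```bash
python3 - <<'E'
from fit import *
st()
for n in ('wrist','top','scene'):
    p=robot.capture(n); cv2.imwrite(f'pics/{n}3.png',p['color']); print(n);find(p,{k:Z[k] for k in ('mark_red','mark_blue','mark_yellow','fitting_center')})
    if n!='scene':
      for c in('red','blue','yellow'):
        m=mask(p['color'],c); k,l,s,ce=cv2.connectedComponentsWithStats(m)
        for i in range(1,k):
            if s[i,4]>150: print(c,s[i],np.round(atz(p,ce[i],.015),4))
p=cv2.imread('pics/wrist3.png')[80:280,150:410]; cv2.imwrite('pics/w3z.png',cv2.resize(p,None,fx=3,fy=3,interpolation=2))
E
```

```text
{'clock': np.float64(25.2), 'joints': array([ 0.1281,  0.7114, -0.2664,  1.6794,  0.2462,  0.7849,  1.3109]), 'tool_pos': array([ 0.5999, -0.0319,  0.1987]), 'ee_rot': array([-3.1412e+00, -1.1000e-03,  3.1336e+00]), 'ft_force': array([0.0043, 0.6374, 0.4454]), 'gripper_width': np.float64(0.088)}
wrist
mark_red call 0.62 [172.2 150.9] [ 0.5731 -0.1191  0.012 ]
mark_red call 0.39 [252.  103.5] [ 0.5244 -0.0317  0.012 ]
mark_red call 0.59 [255.9 181.6] [ 0.6083 -0.0282  0.012 ]
mark_blue call 0.89 [338.  141.3] [0.5643 0.061  0.012 ]
mark_blue call 0.85 [339.4 139.3] [0.5622 0.0624 0.012 ]
mark_yellow call 0.85 [250.7 104.7] [ 0.5256 -0.0331  0.012 ]
fitting_center call 0.64 [255. 179.] [ 0.5999 -0.0293  0.037 ]
fitting_center call 0.5 [252.5 105.6] [ 0.5271 -0.0312  0.037 ]
fitting_center call 0.94 [255.7 181.5] [ 0.6025 -0.0286  0.037 ]
red [ 135  118   73   72 4151] [ 0.5756 -0.1198  0.015 ]
red [  8 166  34  40 553] [ 0.6056 -0.2889  0.015 ]
blue [  1  80  30  45 675] [ 0.5161 -0.2856  0.015 ]
blue [ 302  104   74   74 4315] [0.563  0.0604 0.015 ]
yellow [  0   0  20  37 588] [ 0.42
[... 1070 characters left out ...]
164] [ 0.1401 -0.3492  0.015 ]
yellow [376 355  12  29 189] [ 0.1316 -0.3192  0.015 ]
yellow [ 309  356   67   28 1267] [ 0.128  -0.2168  0.015 ]
scene
mark_red call 0.89 [223.5 245.3] [ 0.5806 -0.1228  0.012 ]
mark_red call 0.93 [224.8 242.5] [ 0.5776 -0.1137  0.012 ]
mark_blue call 0.92 [258.8 202.6] [0.5638 0.0591 0.012 ]
mark_blue call 0.59 [259.7 198.1] [0.5553 0.0776 0.012 ]
mark_yellow call 0.93 [225.2 216.3] [ 0.5225 -0.0352  0.012 ]
mark_yellow call 0.72 [225. 216.] [ 0.5213 -0.0344  0.012 ]
fitting_center call 0.56 [253.2 218.6] [ 0.6029 -0.0313  0.037 ]
fitting_center call 0.66 [252.8 219.8] [ 0.6045 -0.0356  0.037 ]
fitting_center call 0.48 [156.6 300.4] [ 0.5792 -0.3318  0.037 ]
```

View pics/w3z.png

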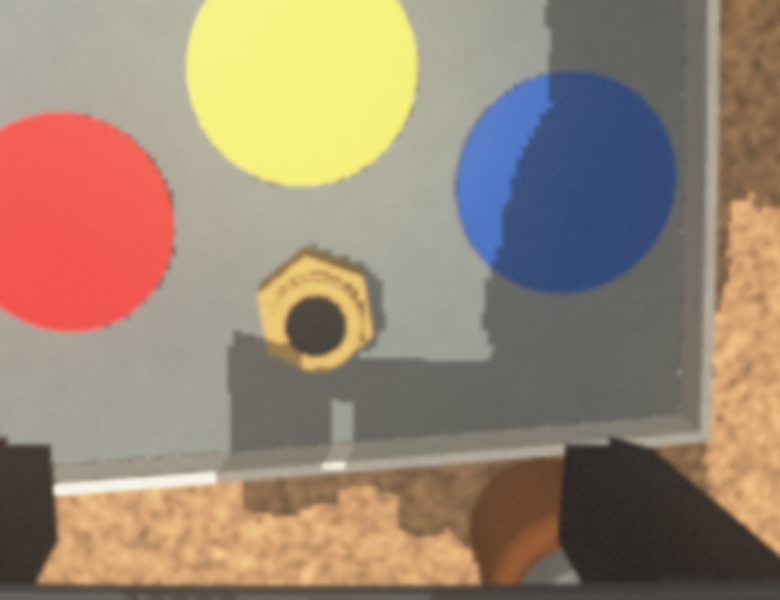

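View pics/scene3.png

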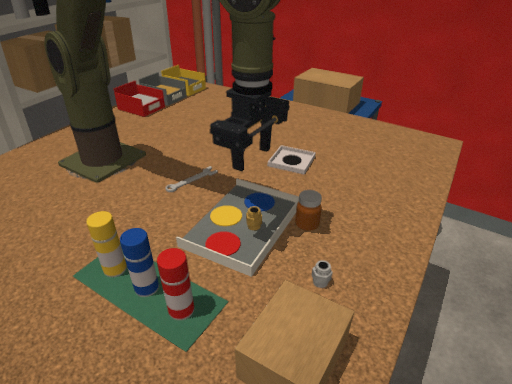

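Marks are clear now: wrist centroids are red (0.5756,-0.120), blue (0.563,0.060), yellow (0.523,-0.033). All three cans stand on the mat. Next I'll fit the hexagon orientation.

```bash
cat >> fit.py <<'E'
def fithex(p,x0,zf=.012):
    img=p['color']; h=cv2.cvtColor(img,cv2.COLOR_BGR2HSV).astype(int)
    u=proj(p,[x0[0],x0[1],zf+.025]); off=np.floor(u-30).astype(int)
    sub=h[off[1]:off[1]+60,off[0]:off[0]+60]
    m=((sub[...,1]>75)&(sub[...,0]>10)&(sub[...,0]<32)).astype(np.uint8)
    k,l,s,ce=cv2.connectedComponentsWithStats(m); i=1+np.argmax(s[1:,4]); m=(l==i).astype(np.uint8)
    cn=cv2.findContours(m,0,1)[0]; M=np.zeros_like(m); cv2.drawContours(M,cn,-1,1,-1); M=M.astype(float)
    def model(v):
        R=.018/np.cos(np.pi/6); hx=[(v[0]+R*np.cos(v[2]+k*np.pi/3),v[1]+R*np.sin(v[2]+k*np.pi/3)) for k in range(6)]
        pr=poly((60,60),off,np.array([proj(p,[a,b,z]) for a,b in hx for z in (zf+.014,zf+.036)]))
        ne=poly((60,60),off,np.vstack([circ(p,v[0],v[1],.0145,zf+.036),circ(p,v[0],v[1],.0145,zf+.05)]))
        fo=poly((60,60),off,np.vstack([circ(p,v[0],v[1],.016,zf),circ(p,v[0],v[1],.016,zf+.014)]))
        return np.maximum(pr,np.maximum(ne,fo))
    best=None
    for t in np.radians([-25,-15,-5,5,15,25]):
        v0=np.array([*x0,t]); r=minimize(lambda v:((model(v)-M)**2).sum(),v0,method='Nelder-Mead',options=dict(initial_simplex=[v0,v0+[.005,0,0],v0+[0,.005,0],v0+[0,0,.15]],maxiter=120))
        print(np.round(r.x[:2],4),round(np.degrees(r.x[2]),1),round(r.fun,1))
E
python3 - <<'E'
from fit import *
fithex(robot.capture('wrist'),(.601,-.031))
E
```

```text
[ 0.6041 -0.0296] -21.2 136.8
[ 0.604  -0.0298] 9.3 21.5
[ 0.6039 -0.0296] 8.8 20.8
[ 0.6038 -0.0298] 9.4 21.5
[ 0.604  -0.0297] 8.6 19.8
[ 0.604  -0.0296] 8.7 20.6
```

>>> {"api": "servo_tool", "payload": {"xyz": [[3,2,-15],[0,0,-25],[0,0,-25],[0,0,-25],[0,0,-15],[0,0,0],[0,0,0],[0,0,0],[0,0,0],[0,0,0]], "twist": [0.08,0.08,0,0,0,0,0,0,0,0], "gripper": 0.2}}

```text
clock: 27.6
tool_pos: [0.6039, -0.0307, 0.0946]
ee_rot: [-3.141, 0.001, -2.989]
ft_force: [0.7, 0.5, 0.4]
gripper_width: 0.0531
```

```bash
python3 - <<'E'
from fit import *
st()
p=robot.capture('wrist'); cv2.imwrite('pics/w4.png',p['color'])
fithex(p,(.603,-.03))
E
```

```text
{'clock': np.float64(27.6), 'joints': array([ 0.1173,  0.8629, -0.2534,  1.7385,  0.353 ,  0.5837,  1.3754]), 'tool_pos': array([ 0.6039, -0.0307,  0.0946]), 'ee_rot': array([-3.1414e+00,  1.5000e-03, -2.9895e+00]), 'ft_force': array([0.6571, 0.4877, 0.3713]), 'gripper_width': np.float64(0.0531)}
[ 0.6041 -0.0297] 9.1 52.0
[ 0.6039 -0.0298] 8.6 54.1
[ 0.6042 -0.0297] 9.1 54.8
[ 0.6039 -0.0298] 8.6 54.0
[ 0.6041 -0.0298] 9.6 52.8
[ 0.6041 -0.0297] 9.1 51.8
```

View pics/w4.png

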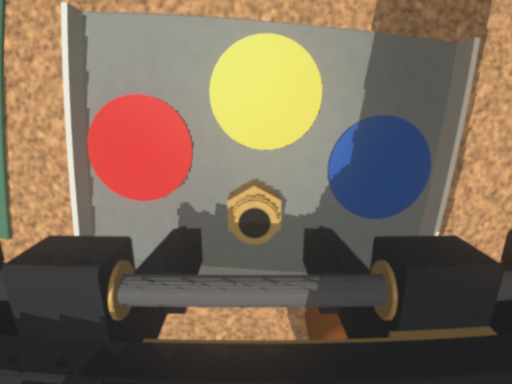

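Consistent: fitting at (254,212) in the image, world (0.604,-0.030), turned 9°. Descending.

>>> {"api": "servo_tool", "payload": {"xyz": [[0,1,-15],[0,0,-20],[0,0,-15],[0,0,-10],[0,0,-8],[0,0,-5],[0,0,0],[0,0,0],[0,0,0],[0,0,0]], "twist": [0,0,0,0,0,0,0,0,0,0]}}

```text
clock: 28.65
tool_pos: [0.6038, -0.0297, 0.0213]
ee_rot: [-3.142, 0.001, -2.989]
ft_force: [0.6, 0.6, 0.2]
gripper_width: 0.0531
```

>>> {"api": "servo_tool", "payload": {"xyz": [[0,0,0],[0,0,0],[0,0,0],[0,0,0],[0,0,0],[0,0,0],[0,0,0],[0,0,0],[0,0,0],[0,0,0]], "twist": [0,0,0,0,0,0,0,0,0,0], "gripper": -1}}

```text
clock: 29.65
tool_pos: [0.6036, -0.0297, 0.021]
ee_rot: [-3.142, 0.0, -2.989]
ft_force: [-0.9, 0.4, 6.7]
gripper_width: 0.0402
```

>>> {"api": "servo_tool", "payload": {"xyz": [[0,0,0],[0,0,0],[0,0,0],[0,0,0],[0,0,0],[0,0,0],[0,0,0],[0,0,0],[0,0,0],[0,0,0]], "twist": [0,0,0,0,0,0,0,0,0,0]}}

```text
clock: 30.65
tool_pos: [0.6035, -0.0296, 0.021]
ee_rot: [3.142, 0.0, -2.989]
ft_force: [-1.1, -0.6, 5.3]
gripper_width: 0.0403
```

```bash
python3 - <<'E'
from fit import *
st()
p=robot.capture('wrist'); cv2.imwrite('pics/w5.png',cv2.resize(p['color'][150:330,100:420],None,fx=2.4,fy=2.4))
p=robot.capture('scene'); cv2.imwrite('pics/s5.png',cv2.resize(p['color'][120:300,130:370],None,fx=3,fy=3))
E
```

```text
{'clock': np.float64(30.65), 'joints': array([ 0.0862,  0.9772, -0.2015,  1.7546,  0.392 ,  0.4491,  1.339 ]), 'tool_pos': array([ 0.6035, -0.0296,  0.021 ]), 'ee_rot': array([ 3.1416e+00,  3.0000e-04, -2.9893e+00]), 'ft_force': array([-1.1283, -0.571 ,  5.2973]), 'gripper_width': np.float64(0.0403)}
```

View pics/w5.png

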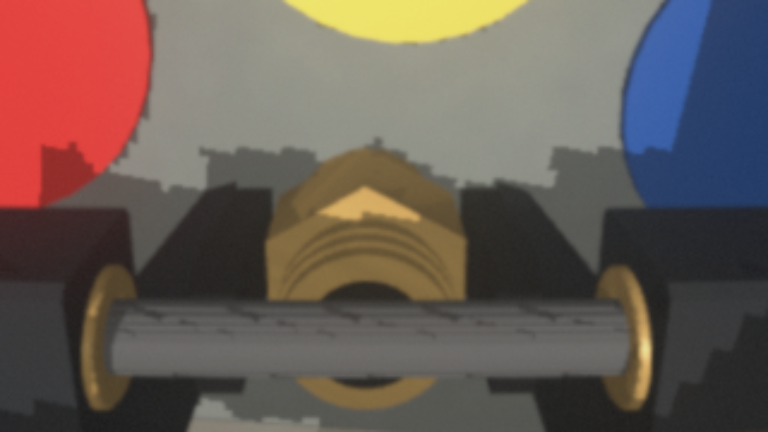

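View pics/s5.png

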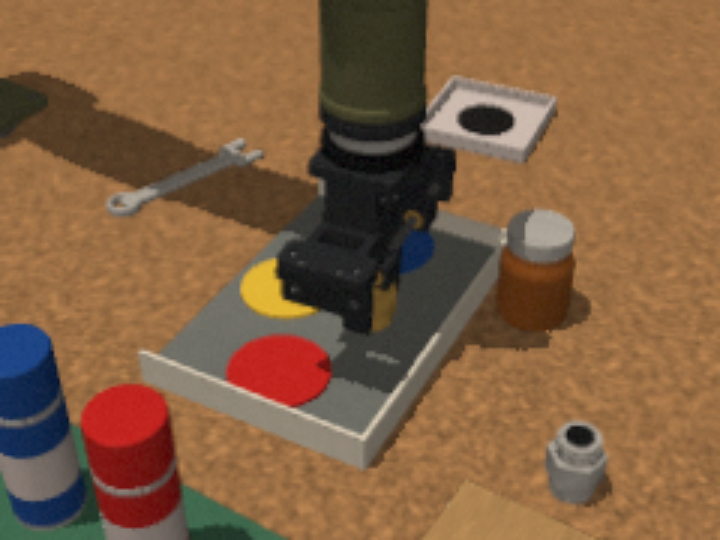

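```bash
python3 - <<'E'
from fit import *
p=robot.capture('wrist'); im=cv2.resize(p['color'],None,fx=4,fy=4,interpolation=2)
x,y,t=.604,-.0298,np.radians(8.9); R=.018/np.cos(np.pi/6)
def dr(pts,c):
    q=np.array([(proj(p,k)+.5)*4 for k in pts]).astype(int); cv2.polylines(im,[q],True,c,1)
for z in (.026,.048): dr([[x+R*np.cos(t+k*np.pi/3),y+R*np.sin(t+k*np.pi/3),z] for k in range(6)],(0,0,255))
dr([[x+.0145*np.cos(a_),y+.0145*np.sin(a_),.062] for a_ in a],(255,0,255))
dr([[x+.016*np.cos(a_),y+.016*np.sin(a_),.012] for a_ in a],(0,255,0))
cv2.imwrite('pics/w5o.png',im[780:1330,600:1350])
E
```

```text
(no output)
```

View pics/w5o.png

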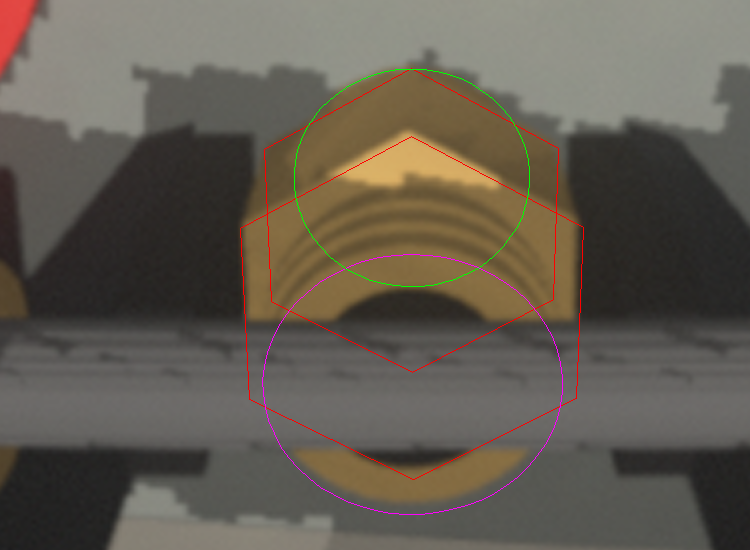

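>>> {"api": "servo_tool", "payload": {"xyz": [[0,0,2],[0,0,3],[0,0,5],[0,0,5],[0,0,5],[0,0,0],[0,0,0],[0,0,0],[0,0,0],[0,0,0]], "twist": [0,0,0,0,0,0,0,0,0,0]}}

```text
clock: 31.8
tool_pos: [0.6032, -0.0297, 0.0406]
ee_rot: [3.141, -0.0, -2.989]
ft_force: [-0.1, 0.1, -1.6]
gripper_width: 0.0402
```

```bash
python3 - <<'E'
from fit import *
st()
p=robot.capture('wrist'); cv2.imwrite('pics/w6.png',cv2.resize(p['color'][150:330,100:420],None,fx=2.4,fy=2.4))
p=robot.capture('scene'); cv2.imwrite('pics/s6.png',cv2.resize(p['color'][160:280,200:300],None,fx=5,fy=5,interpolation=2))
E
```

```text
{'clock': np.float64(31.8), 'joints': array([ 0.0943,  0.9459, -0.216 ,  1.7533,  0.3824,  0.4842,  1.3477]), 'tool_pos': array([ 0.6032, -0.0297,  0.0406]), 'ee_rot': array([ 3.1415e+00, -4.0000e-04, -2.9893e+00]), 'ft_force': array([-0.1192,  0.1101, -1.6482]), 'gripper_width': np.float64(0.0402)}
```

View pics/w6.png

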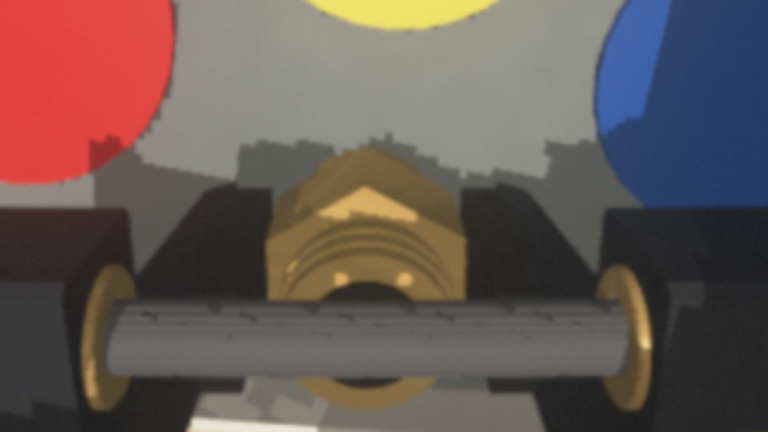

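View pics/s6.png

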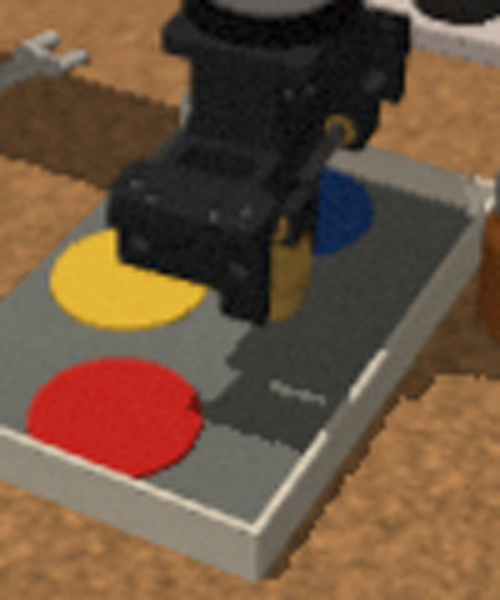

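>>> {"api": "servo_tool", "payload": {"xyz": [[0,0,25],[0,0,35],[-5,20,35],[-8,35,30],[-10,40,15],[-10,40,10],[-10,40,0],[-10,40,0],[-10,40,0],[-10,40,0]], "twist": [0,0,0,0,0,0,0,0,0,0]}}

```text
clock: 32.9
tool_pos: [0.5296, 0.2667, 0.1908]
ee_rot: [-3.141, -0.0, -2.989]
ft_force: [0.7, 0.6, -1.5]
gripper_width: 0.0399
```

>>> {"api": "servo_tool", "payload": {"xyz": [[0,30,0],[0,20,0],[0,7,0],[0,0,0],[0,0,0],[0,0,0],[0,0,0],[0,0,0],[0,0,0],[0,0,0]], "twist": [0,0,0,0,0,0,0,0,0,0]}}

```text
clock: 33.9
tool_pos: [0.5304, 0.3222, 0.1908]
ee_rot: [3.142, 0.0, -2.99]
ft_force: [0.9, 0.0, -2.0]
gripper_width: 0.0397
```

```bash
python3 - <<'E'
from fit import *
st()
for n in ('wrist','scene','top'):
    p=robot.capture(n); cv2.imwrite(f'pics/{n}7.png',p['color']); print(n); find(p,{'tray_spot':.007,'fitting_center':robot.state()['tool_pos'][2]+.016})
E
```

```text
{'clock': np.float64(33.9), 'joints': array([-0.4824,  0.7443, -0.2481,  1.6256,  0.2338,  0.8009,  0.892 ]), 'tool_pos': array([0.5304, 0.3222, 0.1908]), 'ee_rot': array([ 3.1415e+00,  1.0000e-04, -2.9895e+00]), 'ft_force': array([ 8.6790e-01,  1.8000e-03, -1.9997e+00]), 'gripper_width': np.float64(0.0397)}
wrist
tray_spot call 0.85 [246.8 170.3] [0.5266 0.3154 0.007 ]
tray_spot call 0.82 [247.7 165.2] [0.5208 0.3156 0.007 ]
fitting_center call 0.78 [253.4 258.2] [0.5292 0.3222 0.2068]
fitting_center call 0.56 [252.2 249.4] [0.5249 0.3209 0.2068]
scene
tray_spot call 0.78 [290.8 159.5] [0.5269 0.3156 0.007 ]
tray_spot call 0.76 [295.  161.8] [0.5448 0.3097 0.007 ]
fitting_center call 0.4 [297.4  98.4] [0.5297 0.3261 0.2068]
fitting_center call 0.67 [300.9  97.9] [0.5365 0.3354 0.2068]
top
tray_spot call 0.88 [144.8 218.6] [0.5314 0.3192 0.007 ]
fitting_center call 0.29 [375.8 184.8] [ 0.5953 -0.2665  0.2068]
fitting_center call 0.21 [378.  222.1] [ 0.5089 -0.2689  0.2068]
fitting_center call 0.32 [305.3 201.1] [ 0.5572 -0.1029  0.2068]
```

View pics/wrist7.png

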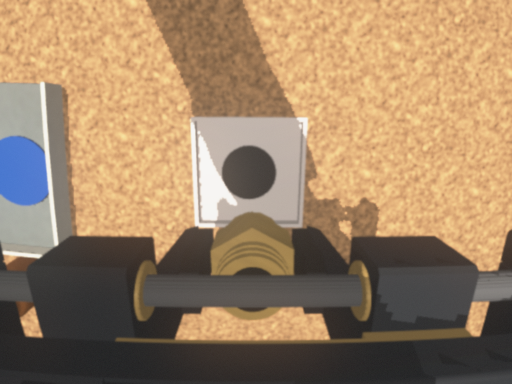

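View pics/scene7.png

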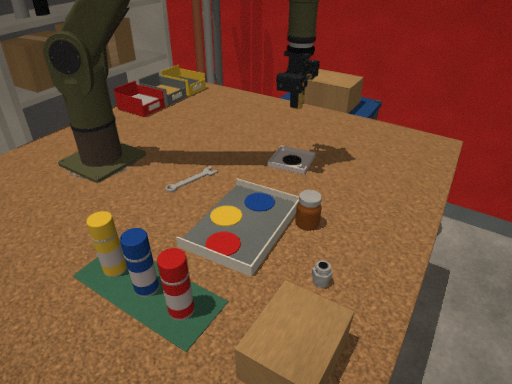

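```bash
python3 - <<'E'
from fit import *
p=robot.capture('wrist'); g=p['color'].max(2)[125:215,205:292]
d=(g<90).astype(np.uint8); n,l,s,c=cv2.connectedComponentsWithStats(d)
for i in range(1,n):
  if s[i,4]>200: print(s[i],c[i]+[205,125],atz(p,c[i]+[205,125],.007))
# tray outer corners (top rim z=.016)
for u in [(192,118),(307,118),(301,227),(198,227)]: print(u,np.round(atz(p,u,.016),4))
E
```

```text
[  21   22   49   51 1927] [250.29320187 171.79813181] [0.52757704 0.31960592 0.007     ]
(192, 118) [0.4794 0.2522 0.016 ]
(307, 118) [0.4618 0.3683 0.016 ]
(301, 227) [0.5793 0.3848 0.016 ]
(198, 227) [0.5966 0.2709 0.016 ]
```

>>> {"api": "servo_tool", "payload": {"xyz": [[-2,-3,-15],[0,0,-25],[0,0,-25],[0,0,-25],[0,0,-25],[0,0,-20],[0,0,-15],[0,0,-5],[0,0,0],[0,0,0]], "twist": [0,0,0,0,0,0,0,0,0,0]}}

```text
clock: 35.7
tool_pos: [0.529, 0.3198, 0.0366]
ee_rot: [3.141, 0.001, -2.989]
ft_force: [0.1, -0.6, -0.8]
gripper_width: 0.0403
```

```bash
python3 - <<'E'
from fit import *
st()
p=robot.capture('wrist'); cv2.imwrite('pics/w8.png',p['color'])
p=robot.capture('scene'); cv2.imwrite('pics/s8.png',cv2.resize(p['color'][90:190,240:350],None,fx=6,fy=6,interpolation=2))
E
```

```text
{'clock': np.float64(35.7), 'joints': array([-0.5206,  0.9607, -0.176 ,  1.7118,  0.3069,  0.4946,  0.8289]), 'tool_pos': array([0.529 , 0.3198, 0.0366]), 'ee_rot': array([ 3.1408e+00,  1.4000e-03, -2.9895e+00]), 'ft_force': array([ 0.1486, -0.5928, -0.8467]), 'gripper_width': np.float64(0.0403)}
```

View pics/w8.png

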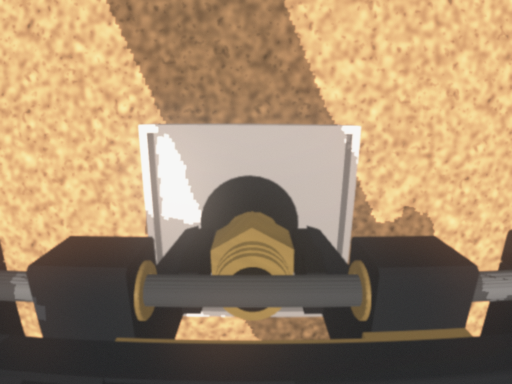

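View pics/s8.png

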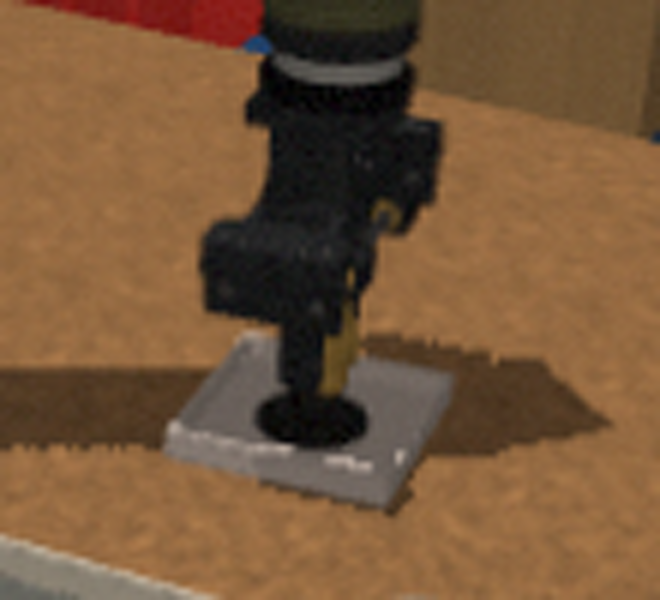

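```bash
python3 - <<'E'
from fit import *
p=robot.capture('wrist'); im=p['color']
from scipy.optimize import least_squares
# spot edge points by gradient: columns scan on rows 180..225
g=cv2.cvtColor(im,6).astype(float); pts=[]
for r in range(182,226,4):
    row=g[r]; L=[c for c in range(190,250) if row[c]>110 and row[c+1]<=110]; R=[c for c in range(250,315) if row[c]<=110 and row[c+1]>110]
    if L: pts.append((L[-1]+.5 if r<200 else L[0]+.5,r))
    if R: pts.append((R[0]+.5,r))
W=np.array([atz(p,q,.007)[:2] for q in pts]); 
f=least_squares(lambda v:np.hypot(W[:,0]-v[0],W[:,1]-v[1])-.03,[.528,.319],loss='soft_l1',f_scale=.001)
print(f.x,np.round(1000*f.fun,1)); print([tuple(np.round(q,1)) for q in pts])
E
```

```text
[0.52980538 0.31776516] [  0.8   0.8   0.7   0.6   0.3   0.6   0.4   0.2  -0.2   0.2  -0.5  -0.1
  -0.5  -0.1  -0.2  -0.4  -0.3 -21.   -0.7 -19.5  -0.9 -26.5]
[(np.float64(224.5), np.float64(182.0)), (np.float64(273.5), np.float64(182.0)), (np.float64(218.5), np.float64(186.0)), (np.float64(279.5), np.float64(186.0)), (np.float64(214.5), np.float64(190.0)), (np.float64(284.5), np.float64(190.0)), (np.float64(210.5), np.float64(194.0)), (np.float64(287.5), np.float64(194.0)), (np.float64(208.5), np.float64(198.0)), (np.float64(290.5), np.float64(198.0)), (np.float64(206.5), np.float64(202.0)), (np.float64(292.5), np.float64(202.0)), (np.float64(204.5), np.float64(206.0)), (np.float64(294.5), np.float64(206.0)), (np.float64(202.5), np.float64(210.0)), (np.float64(295.5), np.float64(210.0)), (np.float64(201.5), np.float64(214.0)), (np.float64(257.5), np.float64(214.0)), (np.float64(201.5), np.float64(218.0)), (np.float64(264.5), np.float64(218.0)), (np.float64(201.5), np.float64(222.0)), (np.float64(253.5), np.float64(222.0))]
```

>>> {"api": "servo_tool", "payload": {"xyz": [[0.5,-2,0],[0,0,-8],[0,0,-6],[0,0,-4],[0,0,-2],[0,0,0],[0,0,0],[0,0,0],[0,0,0],[0,0,0]], "twist": [0,0,0,0,0,0,0,0,0,0]}}

```text
clock: 36.85
tool_pos: [0.5284, 0.317, 0.016]
ee_rot: [-3.141, -0.001, -2.989]
ft_force: [-2.1, -1.1, 5.4]
gripper_width: 0.0402
```

>>> {"api": "servo_tool", "payload": {"xyz": [[0,0,0],[0,0,0],[0,0,0],[0,0,0],[0,0,0],[0,0,0],[0,0,0],[0,0,0],[0,0,0],[0,0,0]], "twist": [0,0,0,0,0,0,0,0,0,0], "gripper": 0.2}}

```text
clock: 37.85
tool_pos: [0.5289, 0.3173, 0.0157]
ee_rot: [3.141, -0.0, -2.989]
ft_force: [0.2, 0.1, -0.0]
gripper_width: 0.0524
```

>>> {"api": "servo_tool", "payload": {"xyz": [[0,0,5],[0,0,10],[0,0,20],[0,0,30],[0,0,35],[0,0,30],[0,0,20],[0,0,20],[0,0,10],[0,0,0]], "twist": [0,0,0,0,0,0,0,0,0,0]}}

```text
clock: 38.85
tool_pos: [0.5296, 0.3179, 0.1976]
ee_rot: [3.14, 0.003, -2.99]
ft_force: [0.2, -0.8, -0.5]
gripper_width: 0.053
```

```bash
python3 - <<'E'
from fit import *
st()
p=robot.capture('wrist'); cv2.imwrite('pics/w9.png',p['color'][100:300,150:350].repeat(3,0).repeat(3,1)); fithex(p,(.528,.318),.007)
g=p['color'].max(2)
p=robot.capture('scene'); cv2.imwrite('pics/s9.png',cv2.resize(p['color'][90:190,240:350],None,fx=6,fy=6,interpolation=2))
E
```

```text
{'clock': np.float64(38.85), 'joints': array([-0.4735,  0.7311, -0.2537,  1.6322,  0.2348,  0.8049,  0.8949]), 'tool_pos': array([0.5296, 0.3179, 0.1976]), 'ee_rot': array([ 3.1400e+00,  3.1000e-03, -2.9895e+00]), 'ft_force': array([ 0.2121, -0.7553, -0.517 ]), 'gripper_width': np.float64(0.053)}
[0.5284 0.3165] -49.6 16.4
[0.5286 0.3166] 10.0 17.8
[0.5284 0.3166] 10.0 17.3
[0.5284 0.3167] 9.8 16.5
[0.5284 0.3166] 9.5 16.6
[0.5284 0.3166] 10.0 17.5
```

View pics/w9.png

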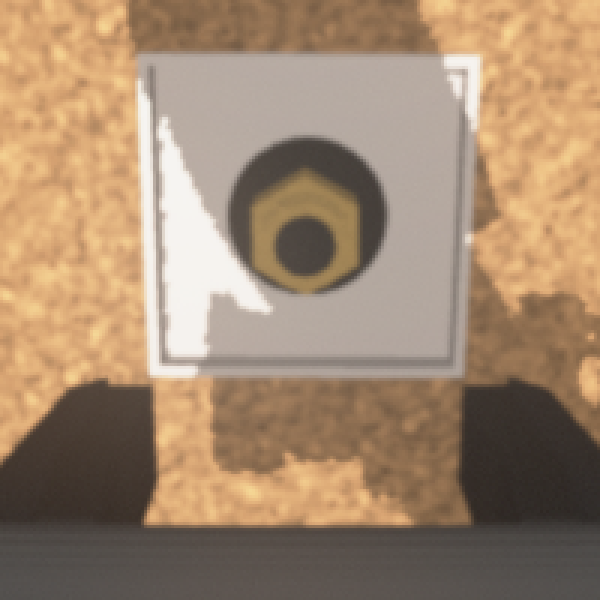

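View pics/s9.png

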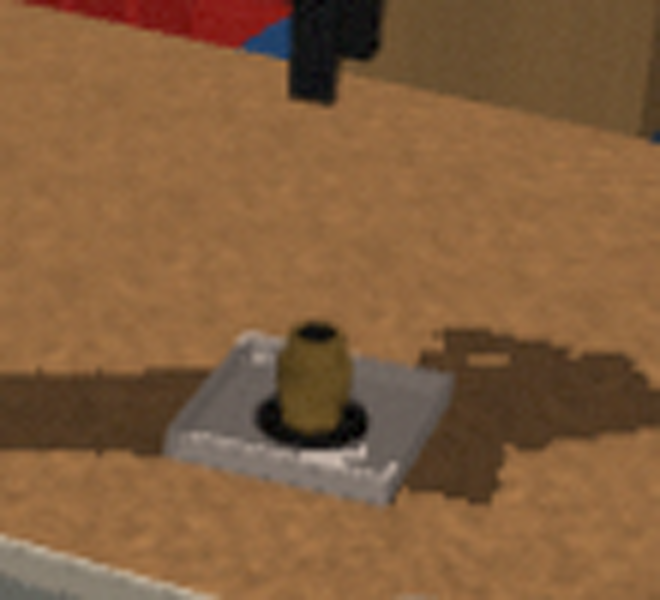

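```bash
python3 - <<'E'
from fit import *
p=robot.capture('wrist'); im=p['color']
u=np.array([308/3+149.5,215/3+99.7]); print(atz(p,u,.007))
# overlay spot circle & fitting model
for c in [(.5284,.3166)]:
  q=circ(p,*c,.03,.007); print('pred circle cols',q[:,0].min(),q[:,0].max(),'rows',q[:,1].min(),q[:,1].max()); print('obs cols',228/3+150,388/3+150,'rows',135/3+100,295/3+100)
p=robot.capture('top'); find(p,{'fitting_center':.032,'tray_spot':.007})
from fit import fitcan
for c,x in dict(red=(.6085,-.304),blue=(.5144,-.304),yellow=(.4194,-.304)).items():
    print(c,fitcan(p,c,x,.004,False))
E
```

```text
[0.5257319  0.31627161 0.007     ]
pred circle cols 225.0818206897512 279.1223710110941 rows 146.60830556748337 199.72274856725252
obs cols 226.0 279.33333333333337 rows 145.0 198.33333333333331
fitting_center call 0.53 [141.6 219.1] [0.5282 0.321  0.032 ]
fitting_center call 0.46 [144.4 225.6] [0.5107 0.3129 0.032 ]
tray_spot call 0.86 [144.  219.9] [0.5278 0.3213 0.007 ]
tray_spot call 0.61 [373.2 225.6] [ 0.5122 -0.3093  0.007 ]
tray_spot call 0.86 [153.5 228.7] [0.5036 0.2945 0.007 ]
red (array([ 0.60870053, -0.30238076]), np.float64(623.203752402922))
blue (array([ 0.51385986, -0.30037569]), np.float64(2.1757016532103037))
yellow (array([ 0.41892587, -0.30225582]), np.float64(52.106312956555165))
```

>>> {"api": "servo_tool", "payload": {"xyz": [[0,-40,2],[0,-45,0],[0,-45,0],[0,-45,0],[0,-45,0],[-3,-45,0],[-3,-45,0],[-3,-45,0],[-3,-45,0],[-3,-45,0]], "twist": [-0.016,-0.016,-0.016,-0.016,-0.016,-0.016,-0.016,-0.016,-0.016,-0.016], "gripper": 1}}

```text
clock: 40.25
tool_pos: [0.5136, -0.1294, 0.1976]
ee_rot: [3.141, -0.0, 3.133]
ft_force: [0.3, 0.3, 0.6]
gripper_width: 0.088
```

>>> {"api": "servo_tool", "payload": {"xyz": [[0,-45,0],[0,-45,0],[0,-45,0],[0,-30,0],[0,-12,0],[0,0,0],[0,0,0],[0,0,0],[0,0,0],[0,0,0]], "twist": [0,0,0,0,0,0,0,0,0,0]}}

```text
clock: 41.25
tool_pos: [0.5142, -0.3034, 0.1979]
ee_rot: [3.141, 0.0, 3.136]
ft_force: [-0.1, -0.2, -0.2]
gripper_width: 0.0877
```

Exactly over blue's release position. Descend to TCP 0.103 and grip.

>>> {"api": "servo_tool", "payload": {"xyz": [[0,-0.5,-15],[0,0,-20],[0,0,-20],[0,0,-20],[0,0,-12],[0,0,-8],[0,0,0],[0,0,0],[0,0,0],[0,0,0]], "twist": [0,0,0,0,0,0,0,0,0,0]}}

```text
clock: 42.25
tool_pos: [0.5143, -0.3054, 0.1035]
ee_rot: [-3.141, 0.001, 3.134]
ft_force: [-0.2, 0.3, -0.4]
gripper_width: 0.0883
```

>>> {"api": "servo_tool", "payload": {"xyz": [[0,0,0],[0,0,0],[0,0,0],[0,0,0],[0,0,0],[0,0,0],[0,0,0],[0,0,0],[0,0,0],[0,0,0]], "twist": [0,0,0,0,0,0,0,0,0,0], "gripper": -1}}

```text
clock: 43.25
tool_pos: [0.5139, -0.3049, 0.1027]
ee_rot: [3.141, -0.0, 3.134]
ft_force: [-0.3, 0.9, 0.2]
gripper_width: 0.0491
```

>>> {"api": "servo_tool", "payload": {"xyz": [[0,0,10],[0,0,20],[0,0,25],[0,0,25],[5,30,0],[5,40,0],[5,40,0],[5,40,0],[5,40,0],[5,40,0]], "twist": [0,0,0,0,0,0,0,0,0,0]}}

```text
clock: 44.25
tool_pos: [0.5437, -0.0742, 0.1831]
ee_rot: [-3.141, -0.0, 3.133]
ft_force: [0.3, -0.3, -3.9]
gripper_width: 0.0498
```

>>> {"api": "servo_tool", "payload": {"xyz": [[5,40,0],[5,40,0],[5,30,0],[4,20,0],[0,5,0],[0,0,0],[0,0,0],[0,0,0],[0,0,0],[0,0,0]], "twist": [0,0,0,0,0,0,0,0,0,0]}}

```text
clock: 45.25
tool_pos: [0.5629, 0.0589, 0.1828]
ee_rot: [-3.141, -0.0, 3.132]
ft_force: [0.3, 0.8, -2.5]
gripper_width: 0.0496
```

>>> {"api": "servo_tool", "payload": {"xyz": [[0.5,1.5,0],[0,0,-15],[0,0,-20],[0,0,-15],[0,0,-8],[0,0,0],[0,0,0],[0,0,0],[0,0,0],[0,0,0]], "twist": [0,0,0,0,0,0,0,0,0,0]}}

```text
clock: 46.25
tool_pos: [0.5637, 0.0614, 0.1253]
ee_rot: [3.141, 0.001, 3.134]
ft_force: [-0.3, 0.5, -3.2]
gripper_width: 0.0492
```

```bash
python3 - <<'E'
from fit import *
st()
p=robot.capture('wrist'); cv2.imwrite('pics/w10.png',p['color'])
p=robot.capture('scene'); cv2.imwrite('pics/s10.png',cv2.resize(p['color'][110:290,160:340],None,fx=3.3,fy=3.3,interpolation=2))
E
```

```text
{'clock': np.float64(46.25), 'joints': array([-0.0704,  0.7762, -0.2031,  1.8415,  0.2737,  0.5499,  1.1119]), 'tool_pos': array([0.5637, 0.0614, 0.1253]), 'ee_rot': array([3.1413e+00, 1.0000e-03, 3.1338e+00]), 'ft_force': array([-0.3311,  0.4929, -3.1593]), 'gripper_width': np.float64(0.0492)}
```

View pics/w10.png

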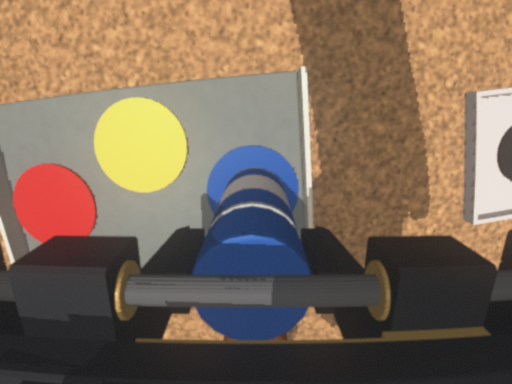

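View pics/s10.png

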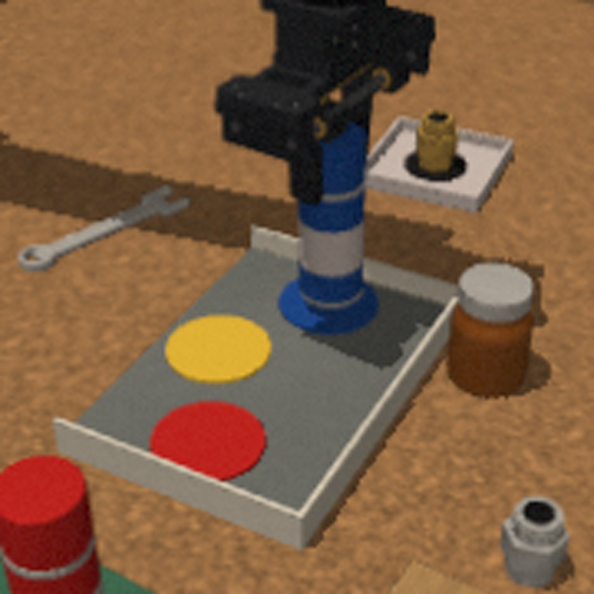

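>>> {"api": "servo_tool", "payload": {"xyz": [[0,0,-5],[0,0,-3],[0,0,-2],[0,0,-1],[0,0,0],[0,0,0],[0,0,0],[0,0,0],[0,0,0],[0,0,0]], "twist": [0,0,0,0,0,0,0,0,0,0]}}

```text
clock: 47.35
tool_pos: [0.5633, 0.0613, 0.1137]
ee_rot: [3.142, -0.0, 3.134]
ft_force: [-0.3, 0.1, -2.1]
gripper_width: 0.0492
```

>>> {"api": "servo_tool", "payload": {"xyz": [[0,0,0],[0,0,0],[0,0,0],[0,0,0],[0,0,0],[0,0,0],[0,0,20],[0,0,25],[0,0,25],[0,0,20]], "twist": [0,0,0,0,0,0,0,0,0,0], "gripper": 1}}

```text
clock: 48.35
tool_pos: [0.5636, 0.0614, 0.2051]
ee_rot: [3.141, 0.001, 3.134]
ft_force: [0.1, -0.2, 0.2]
gripper_width: 0.0881
```

```bash
python3 - <<'E'
from fit import *
st()
p=robot.capture('wrist'); cv2.imwrite('pics/w11.png',p['color'])
for c in('red','yellow'):
    m=mask(p['color'],c); k,l,s,ce=cv2.connectedComponentsWithStats(m)
    for i in range(1,k):
        if s[i,4]>2000: print(c,s[i],np.round(atz(p,ce[i],.015),4))
p=robot.capture('top'); print('blue',fitcan(p,'blue',(.5637,.061)))
E
```

```text
{'clock': np.float64(48.35), 'joints': array([-0.0417,  0.6599, -0.2484,  1.7791,  0.2279,  0.7296,  1.1524]), 'tool_pos': array([0.5636, 0.0614, 0.2051]), 'ee_rot': array([3.1413e+00, 1.0000e-03, 3.1338e+00]), 'ft_force': array([ 0.0514, -0.2323,  0.2079]), 'gripper_width': np.float64(0.0881)}
red [  62  152   68   67 3503] [ 0.5751 -0.1189  0.015 ]
yellow [ 130  101   73   73 4192] [ 0.5224 -0.0327  0.015 ]
blue (array([0.56100994, 0.06044242, 0.57108624, 0.062515  ]), np.float64(513.0966243752403))
```

>>> {"api": "servo_tool", "payload": {"xyz": [[-14,-36,0],[-14,-36,0],[-14,-36,0],[-14,-36,0],[-14,-36,0],[-14,-36,0],[-14,-36,0],[-14,-36,0],[-14,-36,0],[-14,-36,0]], "twist": [0,0,0,0,0,0,0,0,0,0]}}

```text
clock: 49.45
tool_pos: [0.4221, -0.2998, 0.2027]
ee_rot: [3.141, -0.001, 3.134]
ft_force: [0.1, -0.1, -1.0]
gripper_width: 0.0881
```

>>> {"api": "servo_tool", "payload": {"xyz": [[-4,-5,0],[0,0,0],[0,0,-15],[0,0,-20],[0,0,-20],[0,0,-20],[0,0,-15],[0,0,-8],[0,0,-4],[0,0,0]], "twist": [0,0,0,0,0,0,0,0,0,0]}}

```text
clock: 50.45
tool_pos: [0.4198, -0.3028, 0.1015]
ee_rot: [3.141, -0.0, 3.135]
ft_force: [0.8, 0.8, 1.0]
gripper_width: 0.0881
```

>>> {"api": "servo_tool", "payload": {"xyz": [[0,0,0],[0,0,0],[0,0,0],[0,0,0],[0,0,0],[0,0,0],[0,0,0],[0,0,0],[0,0,0],[0,0,0]], "twist": [0,0,0,0,0,0,0,0,0,0], "gripper": -1}}

```text
clock: 51.45
tool_pos: [0.4194, -0.3037, 0.1019]
ee_rot: [-3.142, 0.0, 3.134]
ft_force: [-0.0, -0.6, 4.3]
gripper_width: 0.0496
```

>>> {"api": "servo_tool", "payload": {"xyz": [[0,0,10],[0,0,20],[0,0,25],[0,0,20],[10,30,0],[15,40,0],[15,40,0],[15,40,0],[15,40,0],[15,35,0]], "twist": [0,0,0,0,0,0,0,0,0,0]}}

```text
clock: 52.45
tool_pos: [0.5044, -0.0763, 0.1769]
ee_rot: [3.141, -0.001, 3.135]
ft_force: [0.4, -0.2, -2.9]
gripper_width: 0.0496
```

>>> {"api": "servo_tool", "payload": {"xyz": [[12,30,0],[6,15,0],[0.5,0.5,0],[0,0,0],[0,0,0],[0,0,-15],[0,0,-20],[0,0,-12],[0,0,-6],[0,0,0]], "twist": [0,0,0,0,0,0,0,0,0,0]}}

```text
clock: 53.45
tool_pos: [0.5223, -0.0338, 0.1232]
ee_rot: [-3.141, -0.002, 3.133]
ft_force: [0.7, -0.1, -2.8]
gripper_width: 0.0496
```

```bash
python3 - <<'E'
from fit import *
st()
p=robot.capture('wrist'); cv2.imwrite('pics/w12.png',p['color'])
E
```

```text
{'clock': np.float64(53.45), 'joints': array([ 0.0907,  0.7415, -0.1878,  1.9709,  0.2905,  0.4563,  1.2511]), 'tool_pos': array([ 0.5223, -0.0338,  0.1232]), 'ee_rot': array([-3.1413e+00, -1.6000e-03,  3.1329e+00]), 'ft_force': array([ 0.7241, -0.148 , -2.8147]), 'gripper_width': np.float64(0.0496)}
```

View pics/w12.png

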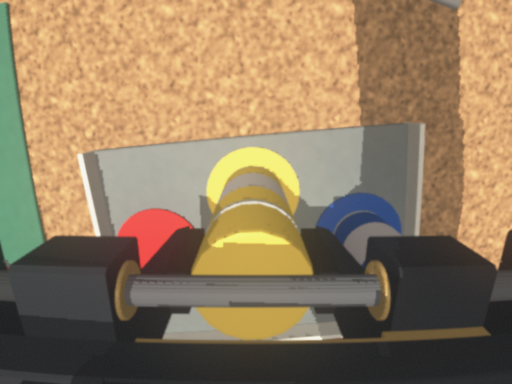

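Centred over the yellow mark (mark cols 207–300, can centre 252). Blue can stands on its mark. Lower 10 and release.

>>> {"api": "servo_tool", "payload": {"xyz": [[0.5,0.5,-5],[0,0,-3],[0,0,-1],[0,0,0],[0,0,0],[0,0,0],[0,0,0],[0,0,0],[0,0,0],[0,0,0]], "twist": [0,0,0,0,0,0,0,0,0,0]}}

```text
clock: 54.5
tool_pos: [0.5234, -0.0327, 0.1148]
ee_rot: [3.142, 0.0, 3.134]
ft_force: [1.3, -0.1, -2.2]
gripper_width: 0.0496
```

>>> {"api": "servo_tool", "payload": {"xyz": [[0,0,0],[0,0,0],[0,0,0],[0,0,0],[0,0,0],[0,0,0],[0,0,20],[0,0,25],[0,0,25],[0,0,20]], "twist": [0,0,0,0,0,0,0,0,0,0], "gripper": 1}}

```text
clock: 55.5
tool_pos: [0.5236, -0.0327, 0.2061]
ee_rot: [3.141, 0.001, 3.134]
ft_force: [0.5, 0.2, 0.3]
gripper_width: 0.0878
```

>>> {"api": "servo_tool", "payload": {"xyz": [[8,-25,0],[9,-28,0],[9,-28,0],[9,-28,0],[9,-28,0],[9,-28,0],[9,-28,0],[9,-28,0],[9,-28,0],[6,-22,0]], "twist": [0,0,0,0,0,0,0,0,0,0]}}

```text
clock: 56.5
tool_pos: [0.6093, -0.3059, 0.2045]
ee_rot: [-3.141, -0.0, 3.132]
ft_force: [0.3, -0.5, 0.4]
gripper_width: 0.0883
```

>>> {"api": "servo_tool", "payload": {"xyz": [[-1,0,0],[0,0,-15],[0,0,-20],[0,0,-20],[0,0,-20],[0,0,-15],[0,0,-8],[0,0,-4],[0,0,0],[0,0,0]], "twist": [0,0,0,0,0,0,0,0,0,0]}}

```text
clock: 57.5
tool_pos: [0.609, -0.3038, 0.1035]
ee_rot: [-3.141, 0.001, 3.134]
ft_force: [-0.0, -0.3, -0.6]
gripper_width: 0.088
```

>>> {"api": "servo_tool", "payload": {"xyz": [[0,0,0],[0,0,0],[0,0,0],[0,0,0],[0,0,0],[0,0,0],[0,0,0],[0,0,0],[0,0,0],[0,0,0]], "twist": [0,0,0,0,0,0,0,0,0,0], "gripper": -1}}

```text
clock: 58.5
tool_pos: [0.6084, -0.304, 0.1029]
ee_rot: [-3.141, 0.0, 3.134]
ft_force: [-0.5, -1.4, 0.7]
gripper_width: 0.0492
```

>>> {"api": "servo_tool", "payload": {"xyz": [[0,0,10],[0,0,20],[0,0,25],[0,0,20],[-4,25,0],[-6,35,0],[-6,35,0],[-6,35,0],[-6,30,0],[-5,20,0]], "twist": [0,0,0,0,0,0,0,0,0,0]}}

```text
clock: 59.5
tool_pos: [0.5745, -0.1197, 0.178]
ee_rot: [3.139, -0.001, 3.137]
ft_force: [0.3, -0.2, -4.1]
gripper_width: 0.0493
```

>>> {"api": "servo_tool", "payload": {"xyz": [[0,4,0],[0,0,0],[0,0,0],[0,0,-15],[0,0,-20],[0,0,-12],[0,0,-6],[0,0,0],[0,0,0],[0,0,0]], "twist": [0,0,0,0,0,0,0,0,0,0]}}

```text
clock: 60.5
tool_pos: [0.576, -0.1198, 0.1255]
ee_rot: [-3.141, 0.002, 3.134]
ft_force: [-0.3, 0.3, -2.7]
gripper_width: 0.0495
```

```bash
python3 - <<'E'
from fit import *
st()
p=robot.capture('wrist'); cv2.imwrite('pics/w13.png',p['color'])
E
```

```text
{'clock': np.float64(60.5), 'joints': array([ 0.2548,  0.7974, -0.2226,  1.7761,  0.2843,  0.598 ,  1.4241]), 'tool_pos': array([ 0.576 , -0.1198,  0.1255]), 'ee_rot': array([-3.1415e+00,  1.5000e-03,  3.1337e+00]), 'ft_force': array([-0.3188,  0.3121, -2.6892]), 'gripper_width': np.float64(0.0495)}
```

View pics/w13.png

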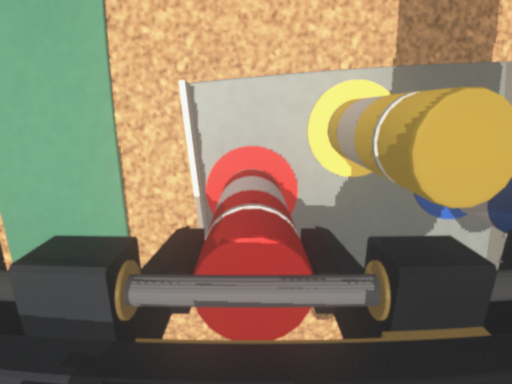

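Red can is centred over its mark (mark cols 207–298, can 252). Lower about 11 mm and release, then rise clear.

>>> {"api": "servo_tool", "payload": {"xyz": [[0,0,-5],[0,0,-3],[0,0,-2],[0,0,-1],[0,0,0],[0,0,0],[0,0,0],[0,0,0],[0,0,0],[0,0,0]], "twist": [0,0,0,0,0,0,0,0,0,0]}}

```text
clock: 61.55
tool_pos: [0.5754, -0.1196, 0.1138]
ee_rot: [3.142, 0.0, 3.134]
ft_force: [0.1, -0.6, -1.1]
gripper_width: 0.0494
```

>>> {"api": "servo_tool", "payload": {"xyz": [[0,0,0],[0,0,0],[0,0,0],[0,0,0],[0,0,0],[0,0,0],[0,0,20],[0,0,25],[0,0,25],[0,0,25]], "twist": [0,0,0,0,0,0,0,0,0,0], "gripper": 1}}

```text
clock: 62.55
tool_pos: [0.5752, -0.1197, 0.2097]
ee_rot: [3.141, -0.0, 3.134]
ft_force: [0.4, 0.1, 0.0]
gripper_width: 0.0877
```

>>> {"api": "servo_tool", "payload": {"xyz": [[0,0,25],[0,0,25],[0,0,25],[-5,-20,20],[-5,-30,0],[-5,-30,0],[-5,-30,0],[-5,-30,0],[-5,-10,0],[0,0,0]], "twist": [0,0,0,0,0,0,0,0,0,0]}}

```text
clock: 63.55
tool_pos: [0.5442, -0.2712, 0.3035]
ee_rot: [-3.141, -0.001, 3.13]
ft_force: [0.2, -0.3, -0.0]
gripper_width: 0.0879
```

```bash
python3 - <<'E'
from fit import *
st()
p=robot.capture('scene'); cv2.imwrite('pics/s14.png',cv2.resize(p['color'][110:290,140:350],None,fx=3.3,fy=3.3,interpolation=2))
q=robot.capture('top'); cv2.imwrite('pics/t14.png',cv2.resize(q['color'][120:280,110:430],None,fx=2.5,fy=2.5,interpolation=2))
w=robot.capture('wrist')
find(q,{'fitting_center':.032,'tray_spot':.007})
for c,x in dict(red=(.576,-.12),blue=(.5635,.061),yellow=(.523,-.033)).items():
    for pp in (q,w): print(c,[np.round(k,4) for k in fitcan(pp,c,x)])
E
```

```text
{'clock': np.float64(63.55), 'joints': array([ 0.5518,  0.6047, -0.2931,  1.5317,  0.1929,  1.0346,  1.7685]), 'tool_pos': array([ 0.5442, -0.2712,  0.3035]), 'ee_rot': array([-3.1413e+00, -1.1000e-03,  3.1304e+00]), 'ft_force': array([ 0.2206, -0.2928, -0.0252]), 'gripper_width': np.float64(0.0879)}
fitting_center call 0.63 [143.5 221. ] [0.5231 0.3157 0.032 ]
fitting_center call 0.3 [238.9 155. ] [0.7045 0.0603 0.032 ]
fitting_center call 0.68 [141.6 220.6] [0.5242 0.3208 0.032 ]
fitting_center call 0.35 [242.7 214.3] [0.5412 0.0489 0.032 ]
tray_spot call 0.62 [143.1 219. ] [0.5303 0.3238 0.007 ]
tray_spot call 0.57 [150.5 220.1] [0.5273 0.3034 0.007 ]
red [array([ 0.5764, -0.119 ,  0.576 , -0.1197]), np.float64(10.2899)]
red [array([ 0.5758, -0.1245,  0.5767, -0.1212]), np.float64(88.1554)]
blue [array([0.564 , 0.0631, 0.5628, 0.0614]), np.float64(12.5484)]Traceback (most recent call last):
  File "<stdin>", line 8, in <module>
  File "fit.py", line 31, in fitcan
    r=minimize(cost,v0,method='Nelder-Mead',options=dict(initial_simplex=np.array([v0]+[np.array(v0)+.006*np.eye(len(v0))[i] for i in range(len(v0))]),xatol=1e-4,fatol=1e-2,maxiter=250))
    res = _minimize_neldermead(fun, x0, args, callback, bounds=bounds,
                               **options)
    fsim[k] = func(sim[k])
              ~~~~^^^^^^^^
    fx = function(np.copy(x), *(wrapper_args + args))
  File "fit.py", line 29, in cost
    return (care*(mod-M)**2).sum()
                  ~~~^~
ValueError: operands could not be broadcast together with shapes (160,160) (160,99)
```

View pics/s14.png

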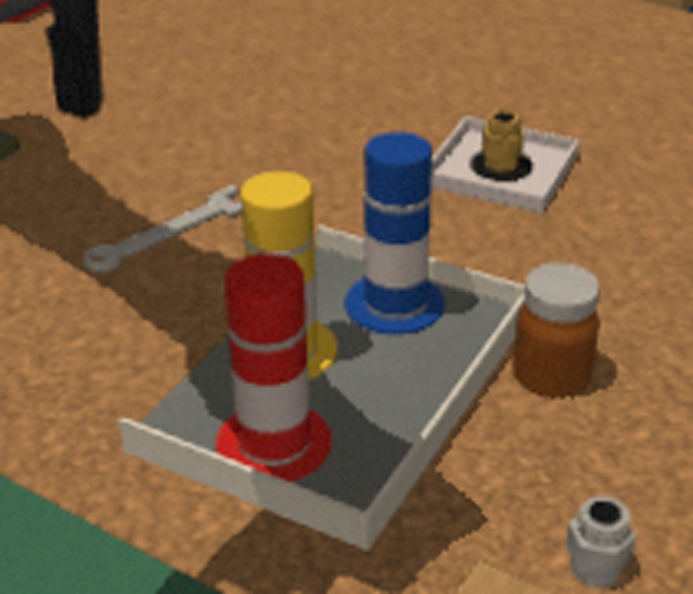

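View pics/t14.png

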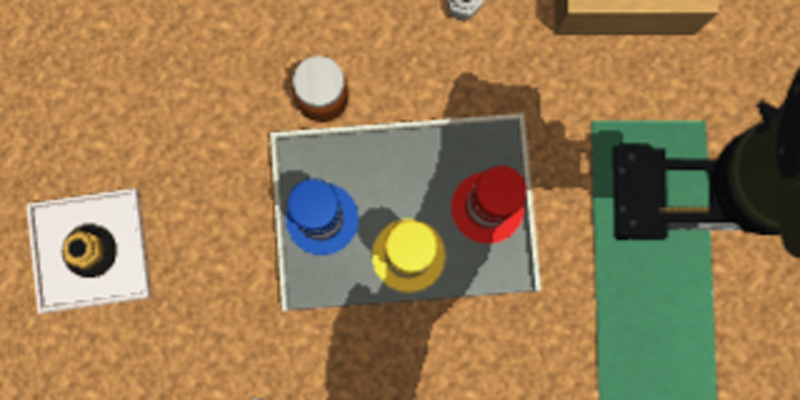

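```bash
python3 -c "
from h import *
print(robot.hand_in()); st()"
```

```text
the job is handed in; nothing more can be done
None
the job is handed in; nothing more can be done
```

The job is done and handed in at about 64 s on the robot's clock. I moved the red, yellow and blue cans to the green mat, stood the fitting upright on the black spot, then put the blue, yellow and red cans back on their own marks.

**Last checks:**
- **Cans:** the final scene and top pictures show all three upright on their own colours. Fitted from the top view, red is about 1 mm and blue about 2 mm from the middle of its mark. A wrist-view fit put red about 3 mm off, but that fit was poorer.
- **Yellow can:** it got no final fit because the script stopped on an error first. Its check is the gripper position at release, within about 1 mm of the measured mark, plus the pictures.
- **Fitting:** it stands upright, about 1 to 3 mm from the spot's centre in the wrist view taken after release. The trained networks' readings for the fitting and the spot in the last top picture scatter by up to about 20 mm. I relied on the closer wrist fit instead.
- **Jar and grey fitting:** the pictures show both in place and untouched.

**One disagreement:** the fitting's collar measured 40 mm between the jaws instead of 36 mm. I couldn't explain it, but the fitting lifted with the expected weight and stood straight when released.

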